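Cover the stock tins in the locked drawer

TASK

The fittings drawer is going back into stock. Draw the lock pin up out of its bore and hang it by its collar in the notch on the cabinet's near side, pushed well into the notch; then pull the drawer all the way out, lay every cover on the bench onto the tin of its own shape so that its edges are flush with the tin all round, and push the drawer fully shut with the covers still in place. Leave the other fittings and tools on the bench where they are.

Things in the scene. Friction and masses are not known exactly. Their poses are not given: they have to be found in the camera images.
- pin_head (a point): loose steel lock pin, first hanging in the lock bore: round dark head to grip (18 mm diameter, 30 mm tall) on a round collar (26 mm wide, 5 mm thick, resting on the lug). Point: head centre, 20 mm above the collar's underside; z is the pin's axis. The pin goes down through the cabinet's lug and a lug on the drawer front and so locks the drawer: lift it 50 mm or more to free it.
- pin_collar (a point): middle of the underside of the pin's collar; the 10 mm round shaft reaches 46 mm below this point; z is the pin's axis
- notch (a point): seat of the parking notch, a steel fork on the brown cabinet's side towards the robot (its -x side), top face 112 mm up, level with the cabinet top. Slot 16 mm wide, 24 mm deep, open to -x; collar rests on top. Point: on the top face, the pin's centre line when its shaft touches the inner end, 19 mm from the open end. Axes: the cabinet's; the drawer opens to +y.
- bore (a point): mouth of the lock bore (12.5 mm wide) on the top face of the lug that juts over the drawer front, 112 mm above the bench; cabinet axes. The cabinet is 300 mm (x) by 240 mm (y)
- handle (a point): middle of the drawer's pull, a level steel bar 100 mm long (cabinet x), 12 mm thick (y), 14 mm high, centre 84 mm above the bench and 40 mm in front of the drawer front, so fingers can straddle it from above; the drawer front's top is 98 mm, the cabinet top 112 mm up. Moves with the drawer.
- drawer (a joint): how far the drawer is open: 0 m shut, 0.22 m fully out along the cabinet's +y; stays where left, about 2 N friction. Inside are 2 x 2 compartments of 104 x 104 mm, walls and dividers reach 56 mm above the bench, a loose tin in each. Fully out, nothing is above the tins.
- cover_square_plug (a point): the large square flat steel cover, 70 x 70 mm, 6 mm thick, with a square brass plug (20 x 20 mm, 30 mm tall, sides parallel to the cover's own x and y) standing in the middle of its upper face as its grip, 130 g. The point is the centre of the plug, 21 mm above the cover's underside. Some covers are absent (None) in some starts.
- tin_square_top (a point): the middle of the rim (top face) of the large square grey tin holding brass fittings, 70 x 70 mm, 50 mm tall, 400 g, loose in one of the drawer's compartments (which one varies); rim 62 mm above the bench; axes along its sides
- cover_small_plug (a point): the small square flat steel cover, 52 x 52 mm, 6 mm thick, with a square brass plug (20 x 20 mm, 30 mm tall, sides parallel to the cover's own x and y) standing in the middle of its upper face as its grip, 130 g. The point is the centre of the plug, 21 mm above the cover's underside. Some covers are absent (None) in some starts.
- tin_small_top (a point): the middle of the rim (top face) of the small square grey tin holding brass fittings, 52 x 52 mm, 50 mm tall, 400 g, loose in one of the drawer's compartments (which one varies); rim 62 mm above the bench; axes along its sides
- cover_round_plug (a point): the round flat steel cover, 70 mm diameter, 6 mm thick, with a square brass plug (20 x 20 mm, 30 mm tall, sides parallel to the cover's own x and y) standing in the middle of its upper face as its grip, 130 g. The point is the centre of the plug, 21 mm above the cover's underside. Some covers are absent (None) in some starts.
- tin_round_top (a point): the middle of the rim (top face) of the round grey tin holding brass fittings, 70 mm diameter, 50 mm tall, 400 g, loose in one of the drawer's compartments (which one varies); rim 62 mm above the bench; axes along its sides
- cover_oblong_plug (a point): the oblong flat steel cover, 88 mm (own x) x 44 mm (own y), 6 mm thick, with a square brass plug (20 x 20 mm, 30 mm tall, sides parallel to the cover's own x and y) standing in the middle of its upper face as its grip, 130 g. The point is the centre of the plug, 21 mm above the cover's underside. Some covers are absent (None) in some starts.
- tin_oblong_top (a point): the middle of the rim (top face) of the oblong grey tin holding brass fittings, 88 mm (own x) x 44 mm (own y), 50 mm tall, 400 g, loose in one of the drawer's compartments (which one varies); rim 62 mm above the bench; axes along its sides
- nipple: brass hex nipple standing near the covers; a bystander, leave alone
- tee: brass tee lying down; a bystander, leave alone
- wrench: open-ended wrench; a bystander, leave alone
- jar: small jar; a bystander, leave alone
- cross: brass cross fitting; a bystander, leave alone
- cap: brass hex cap; a bystander, leave alone

How it is judged:
By the outcome, as a careful person would: the job done as asked, in the order asked, and still so for the second after the job is handed in, with the robot touching nothing.
Of cover_square, cover_small, cover_round, cover_oblong only 2 to 4 are there at a start; the rules pass over those that are not, and their reading is None.
At some moment in a run one of cover_square, cover_small, cover_round, cover_oblong may be knocked a few centimetres aside while the robot is not near it.
It also fails if it takes over 210 s, if anything falls off the work surface, if the arm or the gripper's body presses on something with over 40 N, if the wrist force passes 120 N, or if a joint passes its speed limit or range.

ROBOT

A 6-joint arm with a two-finger parallel gripper is mounted at the origin on the work surface. World frame = base frame: x ahead of the robot, y to its left, z up, the work surface at z = 0. Lengths are in mm, angles in degrees, forces in N, time in s.
With the tool pointing down it reaches from about 350 to 850 mm from the base axis. Payload 8.1 kg.
Tool frame: the origin (TCP) lies midway between the tips of the shut fingers; the grasp point (between the pads) lies 19 mm behind it (r.tcp_to_grasp is the distance from the TCP to the grasp point, in mm); z points along the fingers, y is the direction in which the jaws open and shut (so a half turn about z gives the same grasp; the last joint's range is limited). The gripper opens to 85 mm and grips with 20 to 120 N. Pads are 22 mm wide; open, the fingers measure 114 mm over their backs; the gripper's body (76 mm by 85 mm) begins 54 mm behind the grasp point. The pads swing forward as they close: fully open they stand 13 mm farther back than shut.
Start: joints at [59.908, 7.471, 85.268, -0, 87.261, -4.893], TCP at [255.435, 542.916, 231.292] pointing down, gripper open.
Joint ranges: [-169.43, 169.43], [-51.17, 129.36], [1.28, 143.12], [-76.62, 256.62], [0, 156.53], [-152.29, 152.29]. Speed limits (degrees/s): [136.94, 136.94, 159.86, 180, 180, 180].

INTERFACE

Orientations are given as [roll, pitch, yaw] about the fixed x, y, z axes, in that order (R = Rz(yaw) Ry(pitch) Rx(roll)).
In Python, from bench import r gives the robot as it stands.
- The arm moves only by the tool jog_arm, never from a script. Its argument "targets" is a list of rows, each a list of 7 numbers: the shift along the tool's x, y, z in m, then the turn, a rotation vector about the tool's x, y, z in rad, then the closure, from 0 (fully open) to 1 (shut). In form: [[dx, dy, dz, wx, wy, wz, claw], ...]. A call has 1 to 5 rows; each row is the pose to reach, as a shift and turn from the pose commanded when the call began, along the tool's axes at that moment; what a row does not reach only later rows make up. A row lasts 1/12 s, in which the tool goes at most 41.7 mm and 7.16 degrees, less where a joint would pass 70% of its speed; a pose out of reach is approached as far as the arm can. A call with a gripper value outside its range is refused whole. The fingers move at their own pace and stop on an object; "newtons" is the grip in N (left out, the last holds). Time passes only in rows, so rows that repeat a pose let the fingers close. It gives the time, the measured TCP pose, the force and the opening at its end, in the units of the state.
- r.sense(): the state, without advancing time (a new reading comes with each control period).
- r.snapshot(name): name is "scene" or "side" or "wrist"; returns a dict with "pixels" (400x640x3 uint8, red, green, blue), "fx", "fy", "cx", "cy" (pixels), "origin" and "attitude" of the camera in the world. Camera axes: x right, y down, z forward; pixel columns grow to the right and rows downward; lengths in mm; the calibration is good to about 2 mm. A picture is of the moment at which its call begins. There is no depth.
- r.hand_in(): hands the job in, once; it reports no verdict.
The state is a dict: "time": time; "joint_pos": joint angles; "qd": joint speeds; "joint_efforts": joint torques, N m; "tool_pos": TCP position; "tcp_rot": TCP orientation; "ft_force": force on the tool from outside, world axes, zero at the start; "wrist_torque": the same for the moment, N m; "finger_gap": finger opening in mm.
Only numpy, scipy, OpenCV 4.12 (cv2) and the standard library are available. Lean on these libraries where they do the work, as an engineer would, in place of code of your own. Each camera call takes 0.05 s, during which the arm holds its last target.

## Working session

There is one attempt and no reset: what is moved stays moved. The work goes in short steps, Python scripts to look and compute and a tool call to move; the robot and the scene stay as the last step left them, time stands still between calls to the robot, and variables do not carry over. Pictures are saved under pics/ and viewed, and the job is handed in when it is done.

Besides the shell and the picture viewer there is one more tool, called as name([rows], argument=value, ...), one row to a line, values as JSON. jog_arm: Moves the arm, as the interface text tells. Its arguments: {"type":"object","properties":{"targets":{"type":"array","items":{"type":"array","items":{"type":"number"}}},"newtons":{"type":"number"}},"required":["targets"]}

```bash
ls; mkdir -p pics; cat > h.py <<'E'
import numpy as np, cv2
from bench import r
def snap(n,f):
    s=r.snapshot(n); cv2.imwrite('pics/'+f,cv2.cvtColor(s['pixels'],cv2.COLOR_RGB2BGR)); 
    np.save('pics/'+f[:-4]+'.npy',np.array({k:s[k] for k in s},dtype=object),allow_pickle=True); return s
def load(f): return np.load('pics/'+f+'.npy',allow_pickle=True).item()
E
python3 - <<'E'
from h import *
for n in ['scene','side','wrist']:
    s=snap(n,n+'0.png'); print(n,s['fx'],s['fy'],s['cx'],s['cy'],s['origin'],s['attitude'])
print(r.sense())
E
```

```text
pics
scene 514.500626871582 514.500626871582 319.53805045476247 189.28900280504175 [ 1196.28370099 -1149.10585593  1029.65076116] [-1.26006938e+02 -6.45127191e-02  3.18460727e+01]
side 415.1632821293717 415.1632821293717 311.8224504000803 197.83335703535207 [377.27006806 879.99358107 816.40766449] [-125.76344532    0.63409215 -172.33421547]
wrist 346.0861731830229 346.0861731830229 314.3450309108143 193.21389108789072 [189.52984482 573.97537218 372.79247579] [1.63369325e+02 8.90810673e-02 6.48137044e+01]
{'time': 0.15, 'joint_pos': array([ 5.99101232e+01,  7.50634936e+00,  8.53160062e+01, -9.69274272e-04,
        8.72619642e+01, -4.89582397e+00]), 'qd': array([ 0.02995129, -0.1236624 , -0.19879954,  0.02469852,  0.05197295,
        0.02168842]), 'joint_efforts': array([ 1.13613456e-03, -5.70069087e+01, -5.01155341e+01, -1.68137785e-04,
        9.78258380e-03, -6.32652996e-05]), 'tool_pos': array([255.20444684, 542.54047095, 230.46294571]), 'tcp_rot': array([-1.79915905e+02, -6.23164529e-03,  1.54805990e+02]), 'ft_force': array([ 0.5531097 , -0.26536025,  0.10343237]), 'wrist_torque': array([-0.02188455, -0.00304579, -0.02279341]), 'finger_gap': 85.28896070875369}
```

View pics/scene0.png

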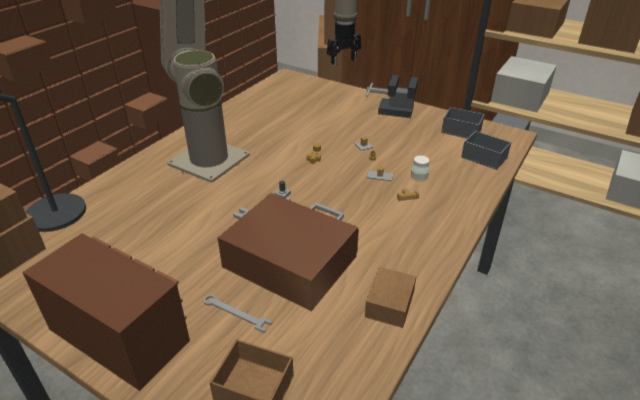

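View pics/side0.png

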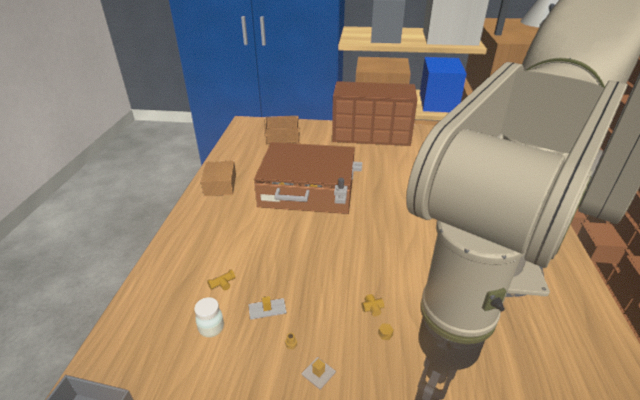

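View pics/wrist0.png

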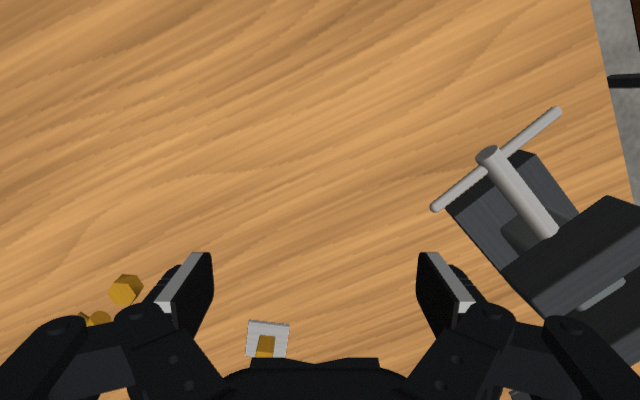

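Two covers are visible: one by side (319,372), the other by side (267,307). The cabinet with pin is at side (340,190). I'll zoom in next.

```bash
cat >> h.py <<'E'
from scipy.spatial.transform import Rotation as Ro
def rot(a): return Ro.from_euler('xyz',a,degrees=True).as_matrix()
def ray(s,u,v):
    d=rot(s['attitude'])@np.array([(u-s['cx'])/s['fx'],(v-s['cy'])/s['fy'],1.]); return np.array(s['origin']),d
def onz(s,u,v,z):
    o,d=ray(s,u,v); return o+d*(z-o[2])/d[2]
def proj(s,p):
    c=rot(s['attitude']).T@(np.array(p)-s['origin']); return s['cx']+s['fx']*c[0]/c[2], s['cy']+s['fy']*c[1]/c[2]
def tri(s1,p1,s2,p2):
    o1,d1=ray(s1,*p1);o2,d2=ray(s2,*p2);d1/=np.linalg.norm(d1);d2/=np.linalg.norm(d2)
    t=np.linalg.lstsq(np.c_[d1,-d2],o2-o1,rcond=None)[0]; a=o1+d1*t[0];b=o2+d2*t[1]; return (a+b)/2,np.linalg.norm(a-b)
def crop(s,x0,x1,y0,y1,k,f):
    im=cv2.cvtColor(s['pixels'],cv2.COLOR_RGB2BGR)[y0:y1,x0:x1]; cv2.imwrite('pics/'+f,cv2.resize(im,None,fx=k,fy=k,interpolation=cv2.INTER_CUBIC))
E
python3 - <<'E'
from h import *
a=load('side0');b=load('scene0')
crop(a,240,380,130,225,5,'s_cab.png')
crop(a,180,420,255,395,3,'s_cov.png')
crop(b,220,370,170,310,4,'c_cab.png')
crop(b,290,440,130,210,5,'c_cov.png')
E
```

```text
(no output)
```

View pics/s_cab.png

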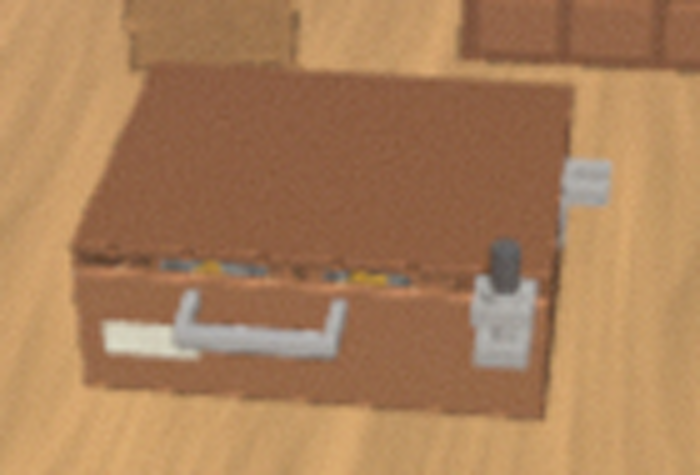

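View pics/s_cov.png

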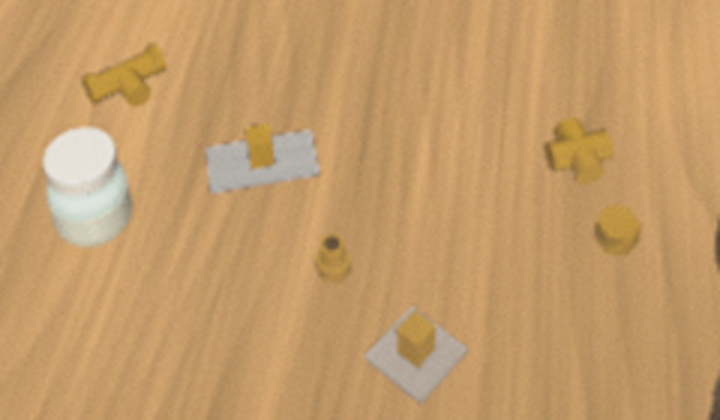

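View pics/c_cab.png

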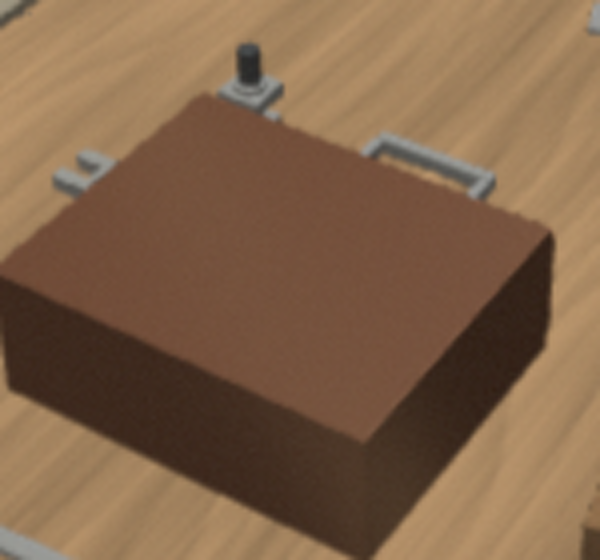

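View pics/c_cov.png

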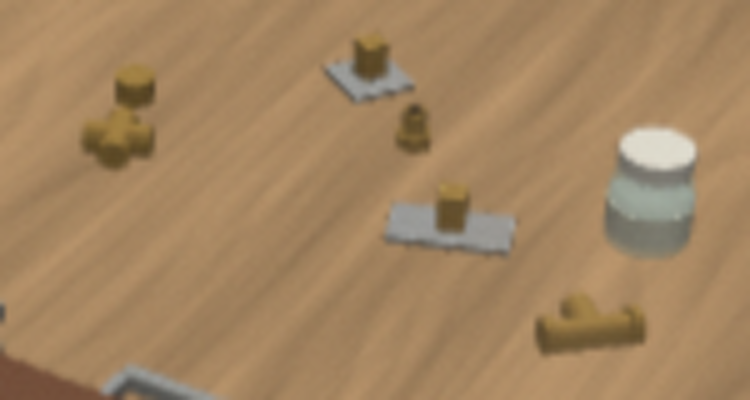

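```bash
python3 - <<'E'
from h import *
a=load('side0');b=load('scene0')
C=lambda x,y,k,x0,y0:((x+.5)/k-.5+x0,(y+.5)/k-.5+y0)
sc=lambda x,y:C(x,y,4,220,170); sd=lambda x,y:C(x,y,5,240,130)
P=[onz(b,*sc(*p),112) for p in [(205,95),(552,232),(365,442),(2,270)]]
for p in P: print('scene corner',p.round(1))
for i in range(4):
    d=P[(i+1)%4]-P[i]; print(np.linalg.norm(d).round(1),np.degrees(np.arctan2(d[1],d[0])).round(2))
for p in [(148,65),(573,85),(560,288),(75,245)]: print('side corner',onz(a,*sd(*p),112).round(1))
print('pin top',tri(b,sc(248,47),a,sd(506,243)))
print('pin side h=147',onz(b,*sc(248,47),147),onz(a,*sd(506,243),147))
# collar top/head bottom
print('notch prongs scene',[onz(b,*sc(*p),112).round(1) for p in [(88,153),(112,163),(62,173),(88,188)]])
print('notch side',[onz(a,*sd(*p),112).round(1) for p in [(570,160),(612,162),(607,187),(563,183)]])
print('handle scene',[onz(b,*sc(*p),91).round(1) for p in [(384,136),(492,178)]])
print('handle side',[onz(a,*sd(*p),91).round(1) for p in [(178,335),(336,345)]])
sv=lambda x,y:C(x,y,3,180,255); cv=lambda x,y:C(x,y,5,290,130)
print('sq side',[onz(a,*sv(*p),6).round(1) for p in [(414,307),(467,349),(420,401),(365,354)]])
print('sq scene',[onz(b,*cv(*p),6).round(1) for p in [(325,68),(385,55),(413,86),(360,101)]])
print('ob side',[onz(a,*sv(*p),6).round(1) for p in [(206,148),(312,130),(319,172),(211,192)]])
print('ob scene',[onz(b,*cv(*p),6).round(1) for p in [(391,204),(515,218),(511,253),(386,240)]])
E
```

```text
scene corner [ 418.  -170.9  112. ]
scene corner [ 714.6 -172.9  112. ]
scene corner [ 712.  -407.5  112. ]
scene corner [ 419.5 -403.2  112. ]
296.6 -0.4
234.6 -90.63
292.5 179.16
232.3 90.37
side corner [ 711.6 -404.6  112. ]
side corner [ 409.2 -409.5  112. ]
side corner [ 404.1 -156.6  112. ]
side corner [ 706.  -168.7  112. ]
pin top (array([ 438.36199867, -144.17559063,  148.66398726]), np.float64(3.7600343847303415))
pin side h=147 [ 439.19886671 -142.54579078  147.        ] [ 436.94710063 -148.44559671  147.        ]
notch prongs scene [array([ 388.1, -272.6,  112. ]), array([ 410. , -272.6,  112. ]), array([ 386.9, -300.5,  112. ]), array([ 413.4, -304. ,  112. ])]
notch side [array([ 405.9, -307.1,  112. ]), array([ 378.4, -307.7,  112. ]), array([ 380.5, -275.9,  112. ]), array([ 408.9, -277.6,  112. ])]
handle scene [array([ 544.2, -119.5,   91. ]), array([ 637.6, -120.3,   91. ])]
handle side [array([ 629.8, -110.4,   91. ]), array([ 533.9, -111.5,   91. ])]
sq side [array([444.4, 352.8,   6. ]), array([403.4, 380.8,   6. ]), array([431.7, 423.1,   6. ]), array([474.1, 393.7,   6. ])]
sq scene [array([409.2, 376.8,   6. ]), array([439.4, 418.7,   6. ]), array([479.1, 388.9,   6. ]), array([455. , 348.2,   6. ])]
ob side [array([632.2, 229.3,   6. ]), array([549. , 199.7,   6. ]), array([535.3, 241.8,   6. ]), array([616.9, 271.8,   6. ])]
ob scene [array([539.6, 236.4,   6. ]), array([622.3, 267. ,   6. ]), array([638.5, 226.2,   6. ]), array([557.5, 194.4,   6. ])]
```

```bash
cat >> h.py <<'E'
def to(x,y,z,yaw):
    s=r.sense(); p=np.array(s['tool_pos']); R=rot(s['tcp_rot'])
    T=Ro.from_euler('xyz',[180,0,yaw],degrees=True).as_matrix()
    d=R.T@(np.array([x,y,z])-p)/1000; w=Ro.from_matrix(R.T@T).as_rotvec()
    print('at',p.round(1),s['tcp_rot'].round(1),'gap',round(s['finger_gap'],1),'t',round(s['time'],2),'F',s['ft_force'].round(1)); print('row',d.round(4),w.round(4), 'dist',np.linalg.norm(d).round(3),'rows',int(max(np.linalg.norm(d)/.0417,np.degrees(np.linalg.norm(w))/7.16))+1)
E
python3 - <<'E'
from h import *
s=load('wrist0'); print('tcp px',proj(s,[255.4,542.9,230.5]), proj(s,[255.4,542.9,100]))
print(onz(s,320,200,0))
to(438,-165,230,90)
E
```

```text
tcp px (np.float64(314.6359306187617), np.float64(257.2006367985583)) (np.float64(314.7558524717712), np.float64(183.0507645259984))
[300.01446238 528.44341536   0.        ]
at [255.2 542.5 230.5] [-179.9   -0.   154.8] gap 85.3 t 0.15 F [ 0.6 -0.3  0.1]
row [-0.4666 -0.5624  0.0012] [-1.4000e-03  7.0000e-04  1.1311e+00] dist 0.731 rows 18
```

jog_arm([
  [-0.467,-0.562,-0.02,0,0,1.131,0],
  [-0.467,-0.562,-0.02,0,0,1.131,0],
  [-0.467,-0.562,-0.02,0,0,1.131,0],
  [-0.467,-0.562,-0.02,0,0,1.131,0],
  [-0.467,-0.562,-0.02,0,0,1.131,0],
])

```text
time: 0.57
tool_pos: [307.4, 339.5, 236.5]
tcp_rot: [-180.0, 0.0, 118.7]
ft_force: [1.7, -0.4, 0.2]
finger_gap: 85.2
```

```bash
python3 - <<'E'
from h import *
to(438,-155,230,90)
E
```

```text
at [307.4 339.5 236.5] [-180.     0.   118.7] gap 85.2 t 0.57 F [ 1.7 -0.4  0.2]
row [-0.4965 -0.1228  0.0067] [-5.000e-04  4.000e-04  5.006e-01] dist 0.511 rows 13
```

jog_arm([
  [-0.49,-0.12,0,0,0,0.5,0],
  [-0.49,-0.12,0,0,0,0.5,0],
  [-0.49,-0.12,0,0,0,0.5,0],
  [-0.49,-0.12,0,0,0,0.5,0],
  [-0.49,-0.12,0,0,0,0.5,0],
])

```text
time: 0.98
tool_pos: [362.2, 138.5, 236.9]
tcp_rot: [180.0, -0.0, 89.9]
ft_force: [1.7, 0.3, 0.0]
finger_gap: 85.1
```

```bash
python3 - <<'E'
from h import *
to(438,-155,230,90)
E
```

```text
at [362.2 138.5 236.9] [180.   -0.   89.9] gap 85.1 t 0.98 F [1.7 0.3 0. ]
row [-0.2933  0.0764  0.0069] [ 0.0005 -0.0001 -0.0021] dist 0.303 rows 8
```

jog_arm([
  [-0.29,0.076,0,0,0,0,0],
  [-0.29,0.076,0,0,0,0,0],
  [-0.29,0.076,0,0,0,0,0],
  [-0.29,0.076,0,0,0,0,0],
  [-0.29,0.076,0,0,0,0,0],
])

```text
time: 1.4
tool_pos: [416.3, -63.1, 237.0]
tcp_rot: [180.0, 0.0, 90.3]
ft_force: [0.1, 0.4, 0.8]
finger_gap: 85.5
```

jog_arm([
  [-0.095,0.025,0,0,0,0,0],
  [-0.095,0.025,0,0,0,0,0],
  [-0.095,0.025,0,0,0,0,0],
  [-0.095,0.025,0,0,0,0,0],
])

```text
time: 1.73
tool_pos: [441.9, -158.9, 236.4]
tcp_rot: [-179.9, 0.0, 90.1]
ft_force: [-0.0, 0.3, 0.1]
finger_gap: 85.7
```

```bash
python3 - <<'E'
from h import *
to(438,-145,230,90)
snap('wrist','w1.png')
E
```

```text
at [ 441.9 -158.9  236.4] [-179.9    0.    90.1] gap 85.7 t 1.73 F [-0.   0.3  0.1]
row [ 0.0139 -0.0039  0.0064] [-0.0011  0.0003  0.0018] dist 0.016 rows 1
```

View pics/w1.png

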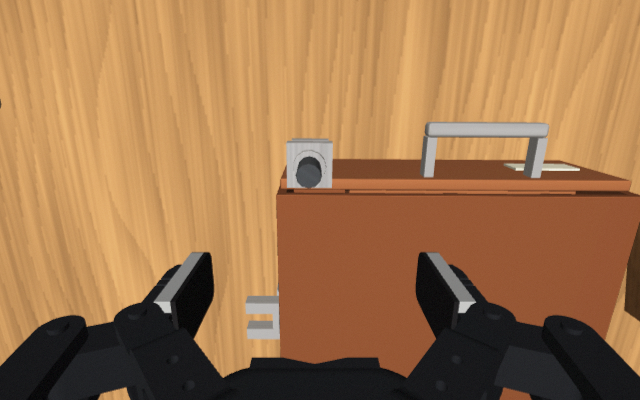

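```bash
python3 - <<'E'
from h import *
s=load('w1'); crop(s,230,350,130,210,6,'z1.png'); crop(s,230,330,280,350,7,'z2.png')
E
```

```text
(no output)
```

View pics/z1.png

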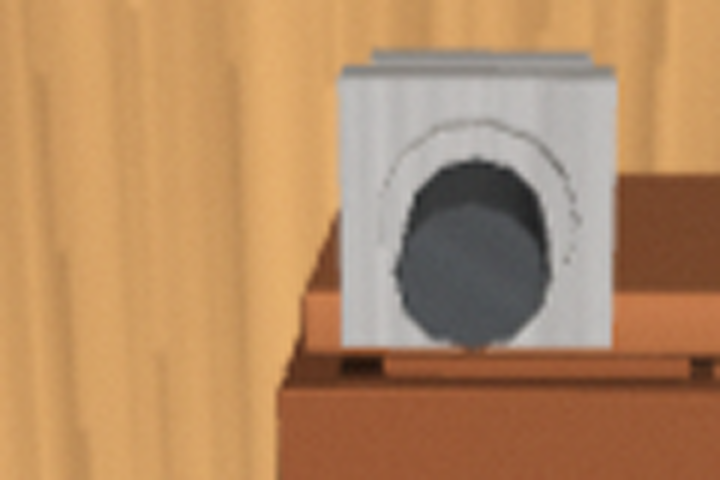

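View pics/z2.png

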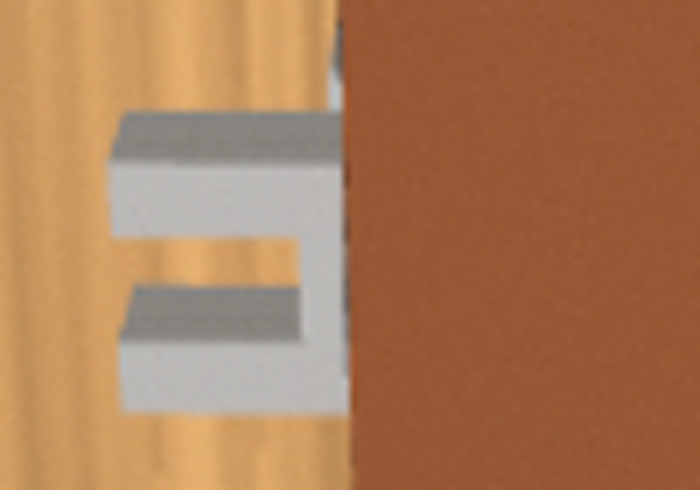

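```bash
python3 - <<'E'
from h import *
s=load('w1')
C=lambda x,y,k,x0,y0:((x+.5)/k-.5+x0,(y+.5)/k-.5+y0)
z1=lambda x,y:C(x,y,6,230,130); z2=lambda x,y:C(x,y,7,230,280)
print('head top',onz(s,*z1(473,275),147))
print('collar',onz(s,*z1(380,215),117),onz(s,*z1(578,215),117))
print('lug',[onz(s,*z1(*p),112).round(1) for p in [(340,75),(615,75),(612,347),(342,347)]])
print('fork',[onz(s,*z2(*p),112).round(1) for p in [(110,160),(112,238),(301,238),(301,341),(121,341),(121,412),(347,160),(349,412)]])
print('handle top',[onz(s,*p,91).round(1) for p in [(426,124),(547,124),(426,137),(547,137)]])
print('cab front edge',[onz(s,*p,112).round(1) for p in [(278,194),(627,194)]],onz(s,280,360,112))
E
```

```text
head top [ 437.93916071 -142.29540887  147.        ]
collar [ 425.45438486 -141.72002732  117.        ] [ 450.90486138 -141.66254432  117.        ]
lug [array([ 420.3, -124.5,  112. ]), array([ 455.6, -124.4,  112. ]), array([ 455.8, -160.7,  112. ]), array([ 419.8, -160.8,  112. ])]
fork [array([ 380.8, -267.1,  112. ]), array([ 380.4, -278.6,  112. ]), array([ 404.7, -278.5,  112. ]), array([ 404.2, -294.2,  112. ]), array([ 380.8, -294.2,  112. ]), array([ 380.2, -305.3,  112. ]), array([ 410.9, -267. ,  112. ]), array([ 410.2, -305.2,  112. ])]
handle top [array([ 533.3, -112.5,   91. ]), array([ 632.3, -112.3,   91. ]), array([ 534.3, -123.1,   91. ]), array([ 634.4, -122.8,   91. ])]
cab front edge [array([ 412.7, -166.3,  112. ]), array([ 693.5, -165.6,  112. ])] [ 410.03943409 -329.3966476   112.        ]
```

jog_arm([
  [0.017,-0.004,0.04,0,0,0,0],
  [0.017,-0.004,0.08,0,0,0,0.3],
  [0.017,-0.004,0.117,0,0,0,0.4],
  [0.017,-0.004,0.117,0,0,0,0.5],
  [0.017,-0.004,0.117,0,0,0,0.5],
], newtons=50)

```text
time: 2.2
tool_pos: [436.0, -136.7, 118.6]
tcp_rot: [-179.7, -0.1, 90.4]
ft_force: [0.7, -0.1, 1.6]
finger_gap: 43.0
```

```bash
python3 - <<'E'
from h import *
to(438,-142,119,90)
snap('wrist','w2.png')
E
```

```text
at [ 436.  -136.7  118.6] [-1.797e+02 -1.000e-01  9.040e+01] gap 43.0 t 2.2 F [ 0.7 -0.1  1.6]
row [-0.0054  0.002  -0.0005] [-0.0048 -0.0024  0.0075] dist 0.006 rows 1
```

View pics/w2.png

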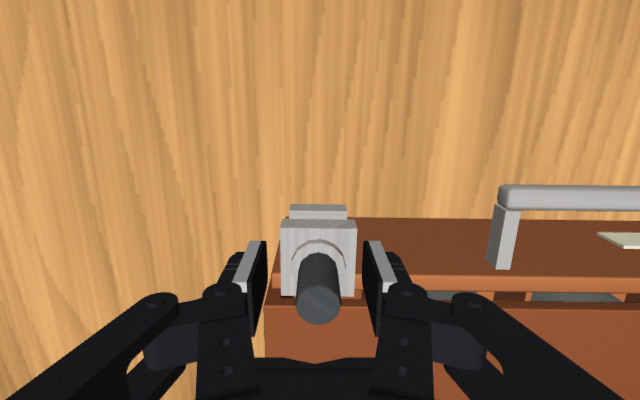

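The head stands between the open jaws at (317,285). I trim 5 mm in y and close.

jog_arm([
  [-0.005,0.002,0,0,0,0,0.5],
  [-0.005,0.002,0,0,0,0,1],
  [-0.005,0.002,0,0,0,0,1],
  [-0.005,0.002,0,0,0,0,1],
  [-0.005,0.002,0,0,0,0,1],
], newtons=50)

```text
time: 2.67
tool_pos: [439.9, -144.8, 122.6]
tcp_rot: [-180.0, 0.1, 90.3]
ft_force: [-10.6, -0.7, 13.6]
finger_gap: 16.6
```

jog_arm([
  [0,0,0,0,0,0,1],
  [0,0,0,0,0,0,1],
  [0,0,-0.01,0,0,0,1],
  [0,0,-0.03,0,0,0,1],
  [0,0,-0.03,0,0,0,1],
])

```text
time: 3.08
tool_pos: [441.3, -144.9, 154.4]
tcp_rot: [179.8, 0.1, 90.3]
ft_force: [-6.9, -0.6, 5.7]
finger_gap: 15.9
```

jog_arm([
  [0,0,-0.02,0,0,0,1],
  [0,0,-0.04,0,0,0,1],
  [0,0,-0.06,0,0,0,1],
  [0,0,-0.06,0,0,0,1],
])

```text
time: 3.42
tool_pos: [442.5, -144.9, 215.2]
tcp_rot: [179.6, 0.2, 90.3]
ft_force: [0.4, -0.2, 0.1]
finger_gap: 16.2
```

```bash
python3 - <<'E'
from h import *
to(438,-142,119,90)
snap('wrist','w3.png')
a=snap('side','s3.png'); crop(a,290,400,120,230,5,'s3c.png')
b=snap('scene','c3.png'); crop(b,230,370,110,230,5,'c3c.png')
E
```

```text
at [ 442.5 -144.9  215.2] [179.6   0.2  90.3] gap 16.2 t 3.42 F [ 0.4 -0.2  0.1]
row [ 0.0032 -0.0053  0.0961] [0.0077 0.0033 0.0059] dist 0.096 rows 3
```

View pics/w3.png

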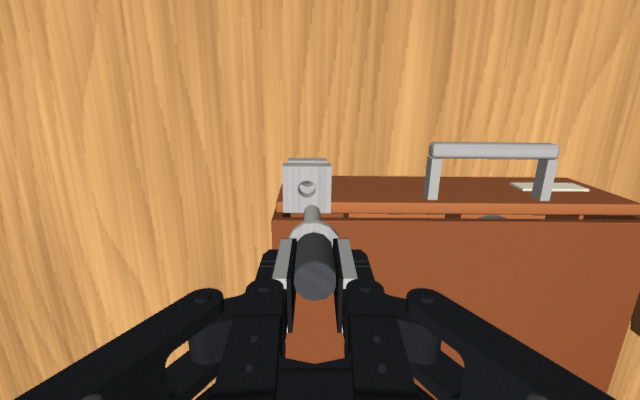

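View pics/s3c.png

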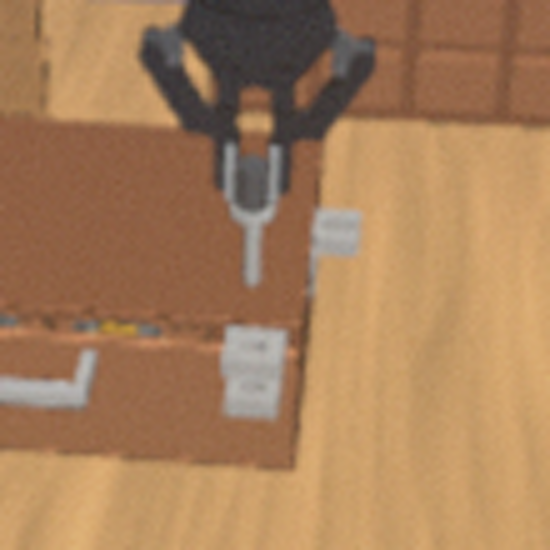

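View pics/c3c.png

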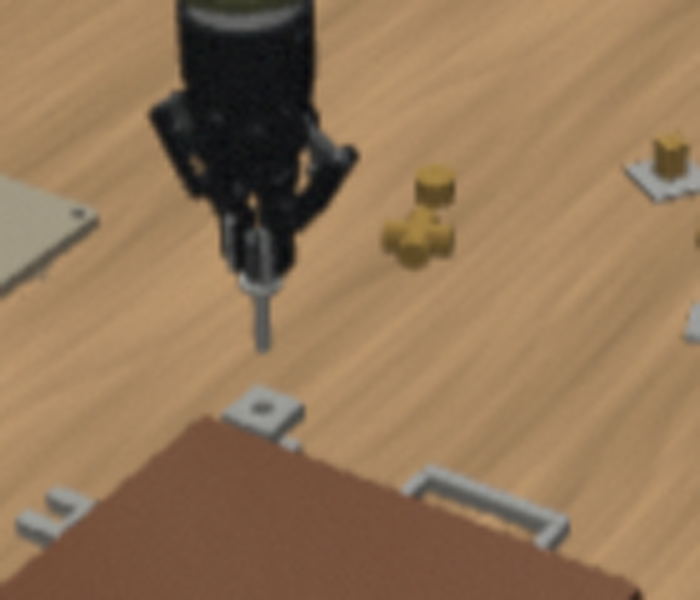

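```bash
python3 - <<'E'
from h import *
s=load('w3'); t=np.array([442.5,-144.9,215.2])
for dz in (24,28,32): print(dz,(onz(s,316,279,t[2]+dz)-t).round(1))
crop(s,250,380,190,320,5,'z3.png')
a=load('side0')  # side tip of shaft
sd=lambda x,y:((x+.5)/5-.5+290,(y+.5)/5-.5+120); sc=lambda x,y:((x+.5)/5-.5+230,(y+.5)/5-.5+110)
a=load('s3');b=load('c3')
print('tip',tri(b,sc(263,352),a,sd(252,284)))
print('bore',tri(b,sc(263,408),a,sd(254,347)))
E
```

```text
24 [ 0.7  3.4 24. ]
28 [ 0.7  5.7 28. ]
32 [ 0.6  8.1 32. ]
tip (array([ 440.88331166, -144.32466966,  154.67247662]), np.float64(3.7251946794544812))
bore (array([ 438.03298918, -142.89413492,  111.25914189]), np.float64(3.046844406585859))
```

View pics/z3.png

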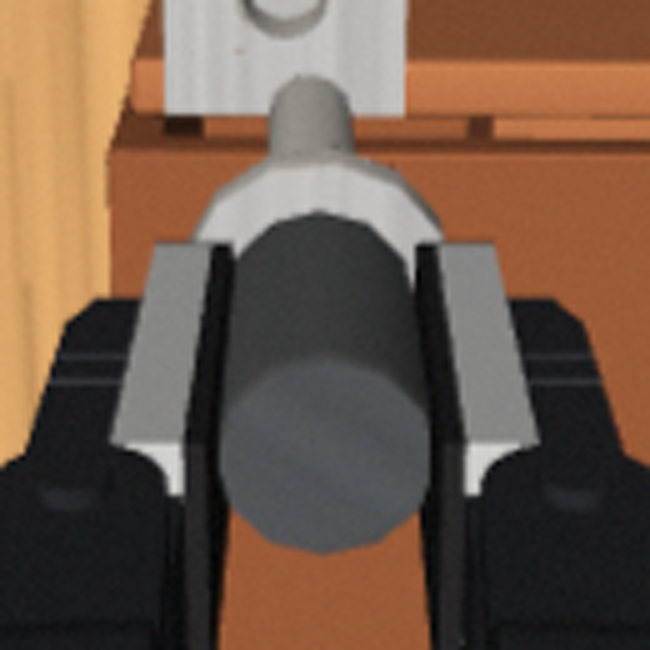

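jog_arm([
  [-0.04,-0.025,0,0,0,0,1],
  [-0.08,-0.05,0,0,0,0,1],
  [-0.115,-0.075,0,0,0,0,1],
  [-0.143,-0.0875,0,0,0,0,1],
  [-0.143,-0.0875,0,0,0,0,1],
])

```text
time: 3.98
tool_pos: [349.3, -292.1, 208.5]
tcp_rot: [-179.8, 0.1, 90.0]
ft_force: [0.4, -0.6, -0.7]
finger_gap: 16.4
```

jog_arm([
  [0,0,0.03,0,0,0,1],
  [0,0,0.06,0,0,0,1],
  [0,0,0.08,0,0,0,1],
  [0,0,0.08,0,0,0,1],
  [0,0,0.08,0,0,0,1],
])

```text
time: 4.4
tool_pos: [352.1, -285.9, 128.0]
tcp_rot: [-179.8, -0.2, 90.3]
ft_force: [0.2, -0.3, -0.4]
finger_gap: 16.0
```

```bash
python3 - <<'E'
from h import *
to(398.5,-288,130,90)
snap('wrist','w4.png')
a=snap('side','s4.png'); crop(a,320,420,100,220,5,'s4c.png')
b=snap('scene','c4.png'); crop(b,200,300,110,230,5,'c4c.png')
E
```

```text
at [ 352.1 -285.9  128. ] [-179.8   -0.2   90.3] gap 16.0 t 4.4 F [ 0.2 -0.3 -0.4]
row [-0.0024  0.0464 -0.0021] [-0.0032 -0.0034  0.0059] dist 0.046 rows 2
```

View pics/w4.png

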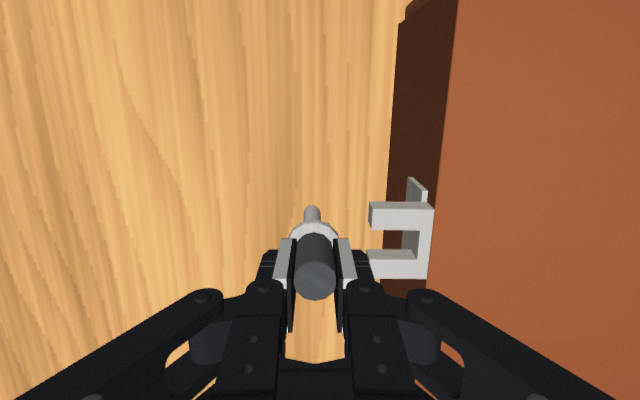

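View pics/s4c.png

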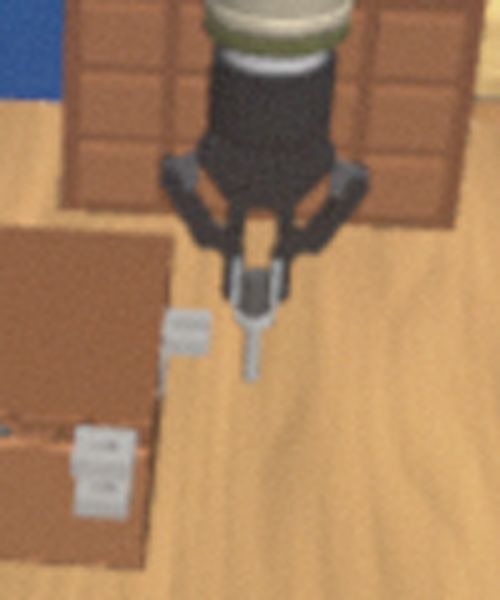

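View pics/c4c.png

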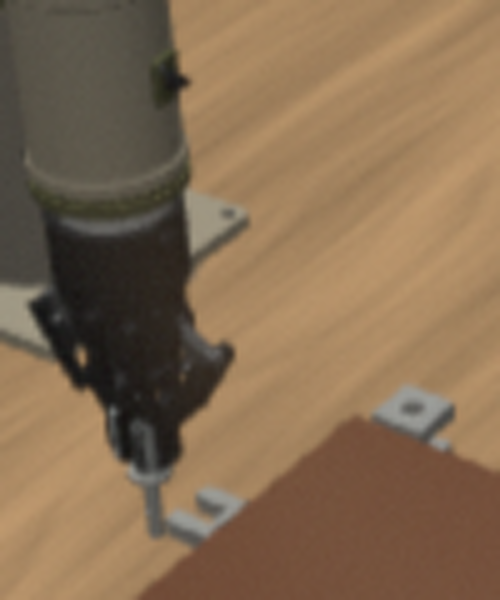

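```bash
python3 - <<'E'
from h import *
a=load('s4');b=load('c4'); s=load('w4')
sd=lambda x,y:((x+.5)/5-.5+320,(y+.5)/5-.5+100); sc=lambda x,y:((x+.5)/5-.5+200,(y+.5)/5-.5+110)
print('tip',tri(b,sc(156,534),a,sd(250,381)))
print('collar bottom',tri(b,sc(148,480),a,sd(253,322)))
t=r.sense()['tool_pos'];print(t)
for u,v in [(313,206)]:
  for z in (64,68,72): print(z,onz(s,u,v,z).round(1))
E
```

```text
tip (array([ 351.5597406 , -284.8428775 ,   73.94102541]), np.float64(2.5793545505929973))
collar bottom (array([ 353.07304762, -287.71311669,  117.04033247]), np.float64(3.4667292265175367))
[ 354.18965213 -287.9131197   131.63187146]
64 [ 351.3 -282.6   64. ]
68 [ 351.3 -281.3   68. ]
72 [ 351.3 -279.9   72. ]
```

jog_arm([
  [0,0.015,0,0,0,0,1],
  [0,0.03,0,0,0,0,1],
  [0,0.038,0,0,0,0,1],
  [0,0.043,0,0,0,0,1],
  [0,0.043,0,0,0,0,1],
])

```text
time: 4.97
tool_pos: [397.4, -287.3, 130.9]
tcp_rot: [179.9, 0.1, 90.4]
ft_force: [-0.2, 0.7, 0.5]
finger_gap: 16.4
```

```bash
python3 - <<'E'
from h import *
s=snap('wrist','w5.png')
to(398.5,-288,130,90)
crop(s,240,400,180,310,5,'z5.png')
E
```

```text
at [ 396.6 -287.1  130.6] [180.    0.   90.4] gap 16.2 t 5.02 F [-0.3 -0.2  0.1]
row [-0.0009  0.0019  0.0006] [0.0003 0.0005 0.0069] dist 0.002 rows 1
```

View pics/z5.png

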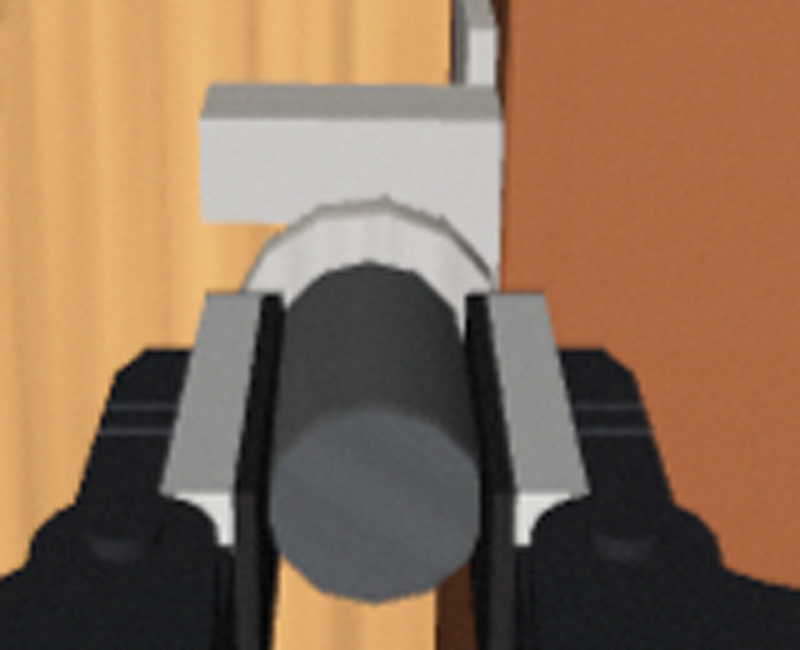

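jog_arm([
  [0,0.001,0.003,0,0,0,1],
  [0,0.003,0.004,0,0,0,1],
  [0,0.003,0.005,0,0,0,1],
  [0,0.003,0.005,0,0,0,1],
])

```text
time: 5.35
tool_pos: [398.9, -286.9, 124.6]
tcp_rot: [-180.0, -0.0, 90.3]
ft_force: [0.8, 0.0, 0.1]
finger_gap: 16.2
```

jog_arm([
  [0,0.001,0.001,0,0,0,1],
  [0,0.001,0.002,0,0,0,1],
  [0,0.001,0.003,0,0,0,1],
  [0,0.001,0.003,0,0,0,1],
])

```text
time: 5.68
tool_pos: [400.0, -287.2, 122.7]
tcp_rot: [-180.0, 0.0, 90.3]
ft_force: [-5.2, 1.9, 7.0]
finger_gap: 16.6
```

jog_arm([
  [0,0,0,0,0,0,0.7],
  [0,0,0,0,0,0,0.5],
  [0,0,0,0,0,0,0.5],
  [0,0,0,0,0,0,0.5],
])

```text
time: 6.02
tool_pos: [400.4, -287.0, 121.9]
tcp_rot: [180.0, 0.0, 90.3]
ft_force: [0.5, -0.1, 1.2]
finger_gap: 42.8
```

jog_arm([
  [0,0,-0.03,0,0,0,0.5],
  [0,0,-0.07,0,0,0,0.5],
  [0,0,-0.09,0,0,0,0.5],
  [0,0,-0.09,0,0,0,0.5],
])

```text
time: 6.35
tool_pos: [402.7, -289.0, 218.2]
tcp_rot: [179.6, 0.4, 90.4]
ft_force: [0.4, -0.6, 0.7]
finger_gap: 42.7
```

```bash
python3 - <<'E'
from h import *
s=snap('wrist','w6.png')
to(583.5,-118,190,180)
crop(s,240,400,150,280,5,'z6.png')
E
```

```text
at [ 401.9 -288.3  215.3] [179.7   0.2  90.3] gap 42.5 t 6.4 F [ 0.7  0.  -0.2]
row [0.1693 0.1825 0.0254] [ 5.0000e-04  6.8000e-03 -1.5647e+00] dist 0.25 rows 13
```

View pics/z6.png

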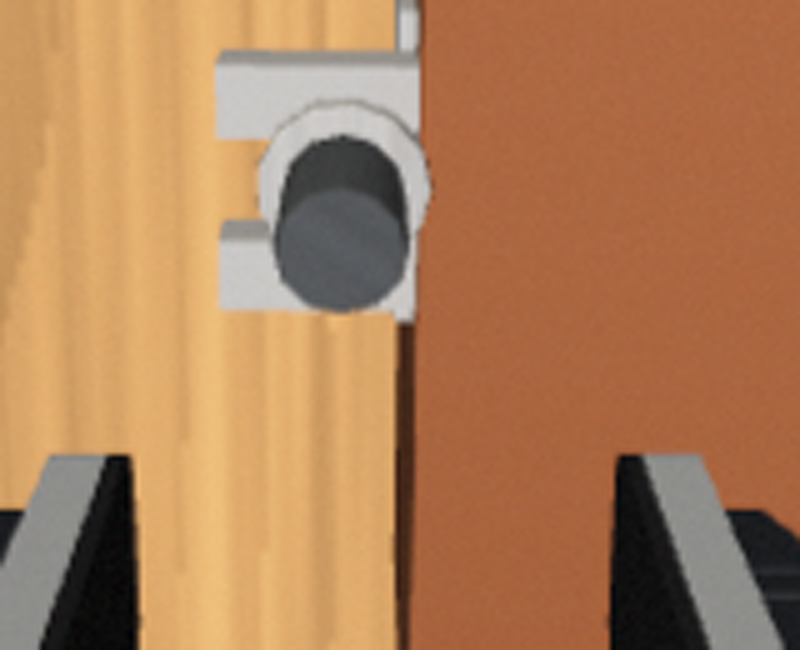

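```bash
python3 - <<'E'
from h import *
s=load('w6'); C=lambda x,y:((x+.5)/5-.5+240,(y+.5)/5-.5+150)
print(onz(s,*C(258,185),117),onz(s,*C(430,185),117), 'head',onz(s,*C(342,250),147),'fork end',onz(s,*C(217,100),112),onz(s,*C(219,270),112),'prong inner',onz(s,*C(230,138),112),onz(s,*C(230,240),112))
E
```

```text
[ 386.71678765 -284.31463496  117.        ] [ 411.83756604 -284.20459932  117.        ] head [ 399.30076936 -284.46172298  147.        ] fork end [ 380.5679609  -272.79385733  112.        ] [ 380.34003196 -299.13363855  112.        ] prong inner [ 382.37210727 -278.53770611  112.        ] [ 382.08826676 -294.36296795  112.        ]
```

jog_arm([
  [0.17,0.181,0.02,0,0,1.57,0.5],
  [0.17,0.181,0.02,0,0,1.57,0.5],
  [0.17,0.181,0.02,0,0,1.57,0.5],
  [0.17,0.181,0.02,0,0,1.57,0.5],
  [0.17,0.181,0.02,0,0,1.57,0.5],
])

```text
time: 6.82
tool_pos: [537.2, -155.9, 194.9]
tcp_rot: [-179.9, 0.0, 57.5]
ft_force: [-0.4, -1.1, 0.5]
finger_gap: 42.9
```

```bash
python3 - <<'E'
from h import *
to(583.5,-118,190,0)
E
```

```text
at [ 537.2 -155.9  194.9] [-179.9    0.    57.5] gap 42.9 t 6.82 F [-0.4 -1.1  0.5]
row [0.0569 0.0187 0.0049] [-0.0017  0.0014  1.0034] dist 0.06 rows 9
```

jog_arm([
  [0.055,0.018,0,0,0,1.0,0.5],
  [0.055,0.018,0,0,0,1.0,0.5],
  [0.055,0.018,0,0,0,1.0,0.6],
  [0.055,0.018,0,0,0,1.0,0.6],
  [0.055,0.018,0,0,0,1.0,0.6],
])

```text
time: 7.23
tool_pos: [580.9, -119.6, 194.5]
tcp_rot: [-179.9, 0.1, 21.9]
ft_force: [0.5, -0.1, -0.3]
finger_gap: 34.2
```

```bash
python3 - <<'E'
from h import *
to(583.5,-118,190,0)
E
```

```text
at [ 580.9 -119.6  194.5] [-1.799e+02  1.000e-01  2.190e+01] gap 34.2 t 7.23 F [ 0.5 -0.1 -0.3]
row [ 0.003  -0.0005  0.0045] [-0.0015  0.0028  0.383 ] dist 0.005 rows 4
```

jog_arm([
  [0.003,0,0,0,0,0.383,0.6],
  [0.003,0,0,0,0,0.383,0.6],
  [0.003,0,0,0,0,0.383,0.6],
  [0.003,0,0,0,0,0.383,0.6],
  [0.003,0,0,0,0,0.383,0.6],
])

```text
time: 7.65
tool_pos: [583.6, -119.2, 195.3]
tcp_rot: [-180.0, 0.1, 0.5]
ft_force: [0.2, -0.6, -0.5]
finger_gap: 34.2
```

```bash
python3 - <<'E'
from h import *
s=snap('wrist','w7.png')
to(583.5,-118,67,0)
E
```

```text
at [ 583.7 -119.3  195.7] [-1.8e+02  1.0e-01  5.0e-01] gap 34.2 t 7.7 F [ 0.3  0.6 -0.4]
row [ 0.     -0.0012  0.1287] [-0.0005  0.0017  0.0091] dist 0.129 rows 4
```

View pics/w7.png

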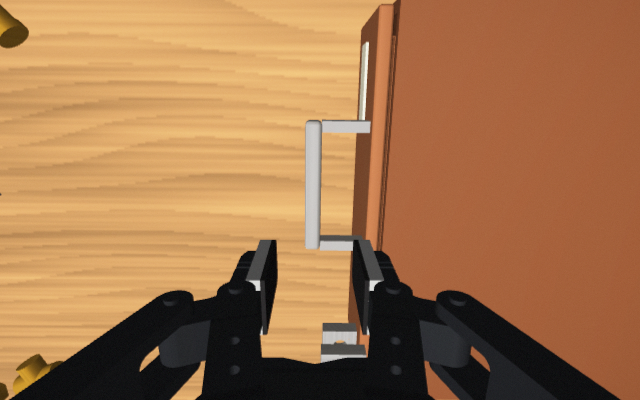

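jog_arm([
  [0,-0.001,0.04,0,0,0.009,0.6],
  [0,-0.001,0.08,0,0,0.009,0.6],
  [0,-0.001,0.115,0,0,0.009,0.6],
  [0,-0.001,0.128,0,0,0.009,0.6],
  [0,-0.001,0.128,0,0,0.009,0.6],
], newtons=30)

```text
time: 8.12
tool_pos: [580.5, -117.4, 64.0]
tcp_rot: [-179.9, 0.5, -0.1]
ft_force: [-0.7, -0.2, -0.3]
finger_gap: 34.1
```

jog_arm([
  [0,0,0,0,0,0,0.8],
  [0,0,0,0,0,0,1],
  [0,0,0,0,0,0,1],
  [0,0,0,0,0,0,1],
  [0,0,0,0,0,0,1],
], newtons=30)

```text
time: 8.53
tool_pos: [585.8, -117.8, 71.5]
tcp_rot: [-180.0, -0.2, -0.2]
ft_force: [-0.9, 5.3, -4.5]
finger_gap: 11.0
```

```bash
python3 - <<'E'
from h import *
s=snap('wrist','w8.png')
to(583.5,102,67,0)
E
```

```text
at [ 585.8 -117.8   71.5] [-180.    -0.2   -0.2] gap 11.4 t 8.58 F [-0.2  5.2 -3.3]
row [-0.003  -0.2198  0.0046] [-0.0005 -0.0033 -0.003 ] dist 0.22 rows 6
```

View pics/w8.png

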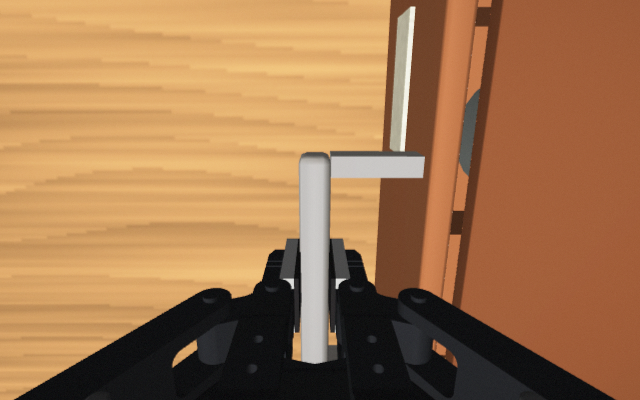

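jog_arm([
  [0,-0.003,0,0,0,0,1],
  [0,-0.009,0,0,0,0,1],
  [0,-0.018,0,0,0,0,1],
  [0,-0.028,0,0,0,0,1],
  [0,-0.038,0,0,0,0,1],
])

```text
time: 9.0
tool_pos: [586.0, -80.3, 71.4]
tcp_rot: [179.9, -0.2, -0.2]
ft_force: [-2.7, -3.0, 6.3]
finger_gap: 11.3
```

jog_arm([
  [0,-0.01,0,0,0,0,1],
  [0,-0.02,0,0,0,0,1],
  [0,-0.03,0,0,0,0,1],
  [0,-0.04,0,0,0,0,1],
  [0,-0.05,0,0,0,0,1],
])

```text
time: 9.42
tool_pos: [586.2, -29.7, 71.4]
tcp_rot: [180.0, -0.2, -0.2]
ft_force: [-1.1, -2.1, 6.2]
finger_gap: 10.9
```

jog_arm([
  [0,-0.01,0,0,0,0,1],
  [0,-0.02,0,0,0,0,1],
  [0,-0.03,0,0,0,0,1],
  [0,-0.04,0,0,0,0,1],
  [0,-0.05,0,0,0,0,1],
])

```text
time: 9.83
tool_pos: [586.4, 20.5, 71.4]
tcp_rot: [180.0, -0.2, -0.2]
ft_force: [-0.9, -2.0, 5.7]
finger_gap: 11.0
```

jog_arm([
  [0,-0.01,0,0,0,0,1],
  [0,-0.02,0,0,0,0,1],
  [0,-0.03,0,0,0,0,1],
  [0,-0.04,0,0,0,0,1],
  [0,-0.05,0,0,0,0,1],
])

```text
time: 10.25
tool_pos: [586.6, 70.6, 71.4]
tcp_rot: [180.0, -0.2, -0.2]
ft_force: [-0.3, -2.6, 5.6]
finger_gap: 11.3
```

```bash
python3 - <<'E'
from h import *
to(583.5,102,67,0)
E
```

```text
at [586.6  70.6  71.4] [180.   -0.2  -0.2] gap 11.3 t 10.25 F [-0.3 -2.6  5.6]
row [-0.0032 -0.0313  0.0044] [ 0.0002 -0.004  -0.0037] dist 0.032 rows 1
```

jog_arm([
  [0,-0.009,0,0,0,0,1],
  [0,-0.017,0,0,0,0,1],
  [0,-0.023,0,0,0,0,1],
  [0,-0.028,0,0,0,0,1],
  [0,-0.031,0,0,0,0,1],
])

```text
time: 10.67
tool_pos: [586.8, 102.1, 71.4]
tcp_rot: [-180.0, -0.2, -0.2]
ft_force: [-0.0, -2.0, 6.7]
finger_gap: 11.5
```

jog_arm([
  [0,-0.0015,0,0,0,0,1],
  [0,-0.003,0,0,0,0,1],
  [0,-0.004,0,0,0,0,1],
  [0,-0.004,0,0,0,0,1],
])

```text
time: 11.0
tool_pos: [586.7, 102.4, 71.4]
tcp_rot: [179.8, -0.2, -0.2]
ft_force: [-1.7, -15.6, 8.1]
finger_gap: 11.3
```

Fully open: the end stop is felt at 15.6 N. I release and lift.

jog_arm([
  [0,0.002,0,0,0,0,0.8],
  [0,0.002,0,0,0,0,0.6],
  [0,0.002,0,0,0,0,0.6],
  [0,0.002,-0.02,0,0,0,0.6],
  [0,0.002,-0.06,0,0,0,0.6],
])

```text
time: 11.42
tool_pos: [580.6, 103.0, 123.4]
tcp_rot: [180.0, 0.6, -0.2]
ft_force: [0.2, 1.5, -1.3]
finger_gap: 34.6
```

jog_arm([
  [0,0.04,-0.04,0,0,0,0.6],
  [0,0.08,-0.08,0,0,0,0.6],
  [0,0.1,-0.12,0,0,0,0.6],
  [0,0.11,-0.16,0,0,0,0.6],
  [0,0.11,-0.2,0,0,0,0.6],
])

```text
time: 11.83
tool_pos: [583.8, -4.1, 302.8]
tcp_rot: [-180.0, 0.1, -0.3]
ft_force: [0.7, 0.9, -0.3]
finger_gap: 34.0
```

```bash
python3 - <<'E'
from h import *
s=snap('wrist','w9.png')
to(560,-50,350,0)
snap('side','s9.png');snap('scene','c9.png')
E
```

```text
at [587.   -4.8 313.9] [179.9  -0.7  -0.3] gap 34.1 t 11.88 F [ 0.7 -1.   7.8]
row [-0.0263  0.0454 -0.0364] [ 0.0014 -0.0122 -0.0057] dist 0.064 rows 2
```

View pics/w9.png

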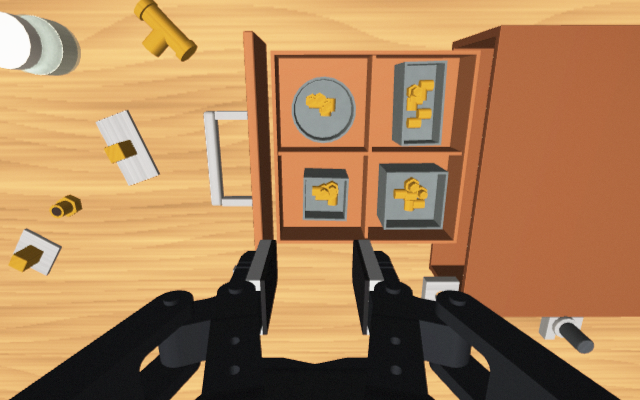

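View pics/s9.png

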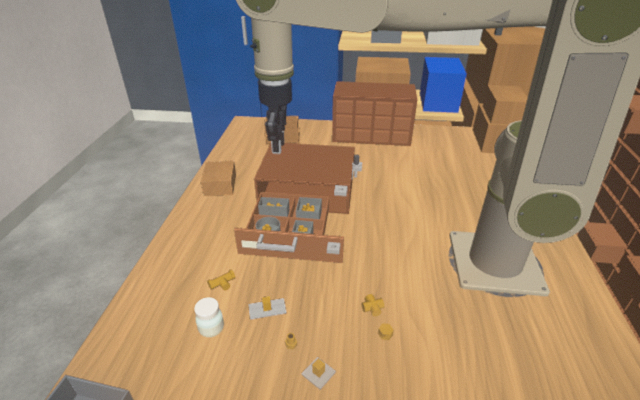

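View pics/c9.png

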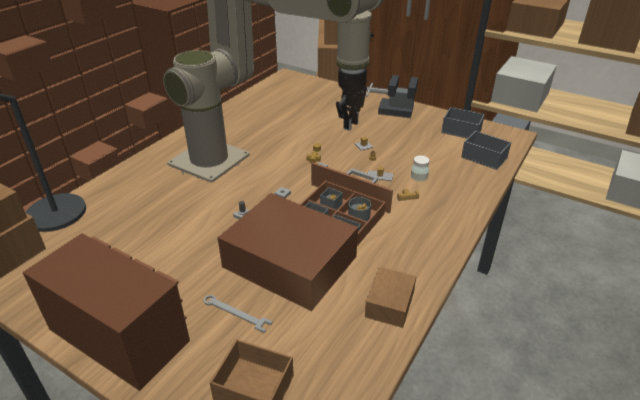

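```bash
python3 - <<'E'
from h import *
s=load('w9'); crop(s,270,470,40,245,3,'z9.png')
for n,p,z in [('small tin',(326,194),62),('oblong tin',(418,103),62),('round',(323,108),62),('sq',(411,196),62),('small cov',(34,253),6),('ob cov',(127,148),6)]: print(n,onz(s,*p,z).round(1))
to(485,18,250,0)
E
```

```text
small tin [540.9 -17.1  62. ]
oblong tin [ 642.3 -115.2   62. ]
round [637.6 -13.4  62. ]
sq [ 538.  -115.6   62. ]
small cov [439.7 388.9   6. ]
ob cov [586.4 235.1   6. ]
at [586.9  -3.  307.4] [180.   -0.5  -0.3] gap 34.2 t 11.98 F [ 0.7  0.1 -1.7]
row [-0.1026 -0.0205  0.0565] [ 0.0002 -0.0093 -0.0048] dist 0.119 rows 3
```

View pics/z9.png

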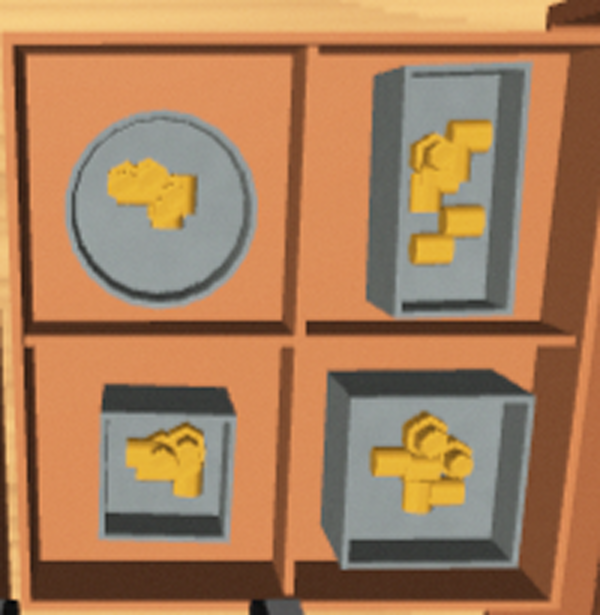

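jog_arm([
  [-0.045,0.014,0.1,0,0,0,0.4],
  [-0.045,0.014,0.1,0,0,0,0.4],
  [-0.045,0.014,0.1,0,0,0,0.4],
  [-0.045,0.014,0.1,0,0,0,0.4],
  [-0.045,0.014,0.1,0,0,0,0.4],
])

```text
time: 12.4
tool_pos: [537.9, -15.7, 199.7]
tcp_rot: [-179.9, 0.3, -0.2]
ft_force: [-0.7, 0.8, 1.3]
finger_gap: 51.0
```

```bash
python3 - <<'E'
from h import *
s=snap('wrist','w10.png'); to(642,-115,205,0)
E
```

```text
at [540.1 -15.9 202.5] [-180.    -0.    -0.2] gap 51.3 t 12.45 F [ 0.1 -1.1  1. ]
row [ 0.1023  0.0987 -0.0025] [-0.0004 -0.0002 -0.0037] dist 0.142 rows 4
```

View pics/w10.png

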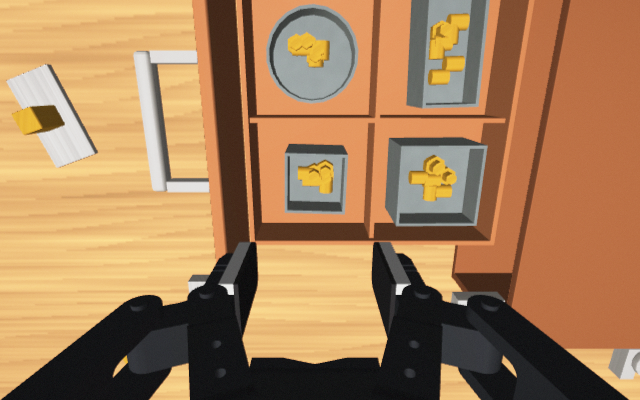

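```bash
python3 - <<'E'
from h import *
s=load('w10'); crop(s,270,360,130,225,8,'z10.png')
E
```

```text
(no output)
```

View pics/z10.png

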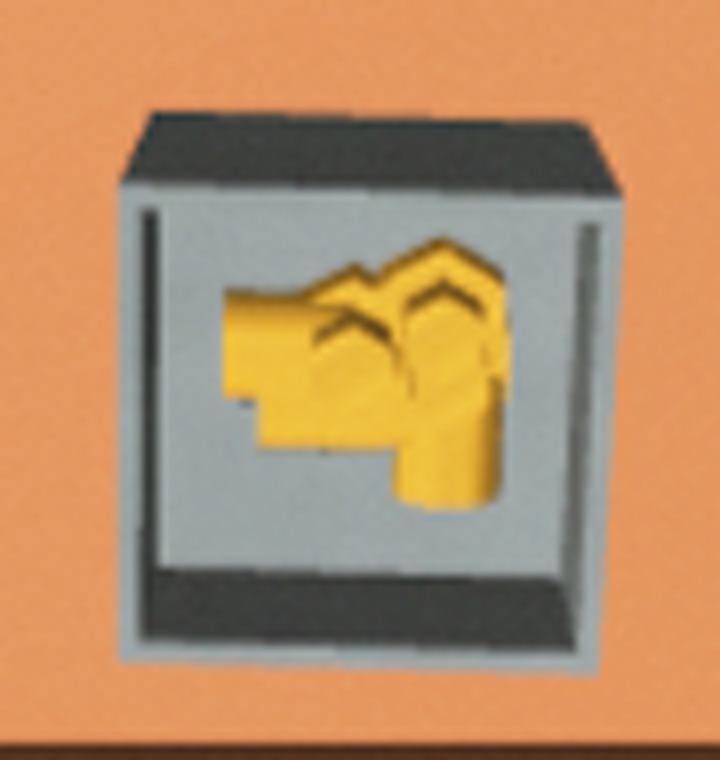

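jog_arm([
  [0.101,0.099,-0.003,0,0,0,0.4],
  [0.101,0.099,-0.003,0,0,0,0.4],
  [0.101,0.099,-0.003,0,0,0,0.4],
  [0.101,0.099,-0.003,0,0,0,0.4],
  [0.101,0.099,-0.003,0,0,0,0.4],
])

```text
time: 12.87
tool_pos: [644.6, -119.2, 207.7]
tcp_rot: [179.9, -0.3, -0.4]
ft_force: [0.3, 0.5, -0.8]
finger_gap: 51.1
```

```bash
python3 - <<'E'
from h import *
s=snap('wrist','w11.png'); to(439,389,205,0); crop(s,260,380,115,235,6,'z11.png')
E
```

```text
at [ 643.4 -117.5  207.4] [179.9  -0.2  -0.3] gap 51.0 t 12.92 F [-0.6  1.1 -0.3]
row [-0.2072 -0.5053  0.001 ] [ 0.0009 -0.0043 -0.0056] dist 0.546 rows 14
```

View pics/w11.png

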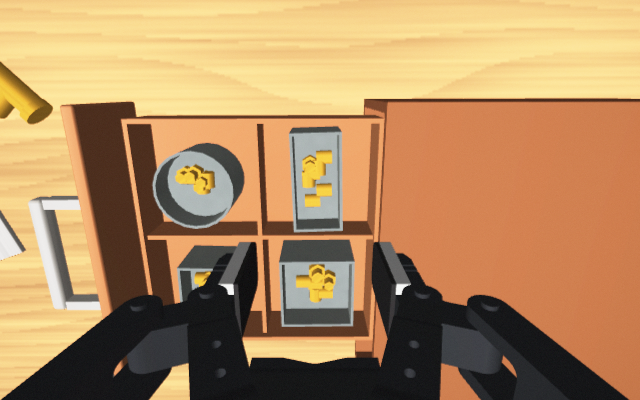

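View pics/z11.png

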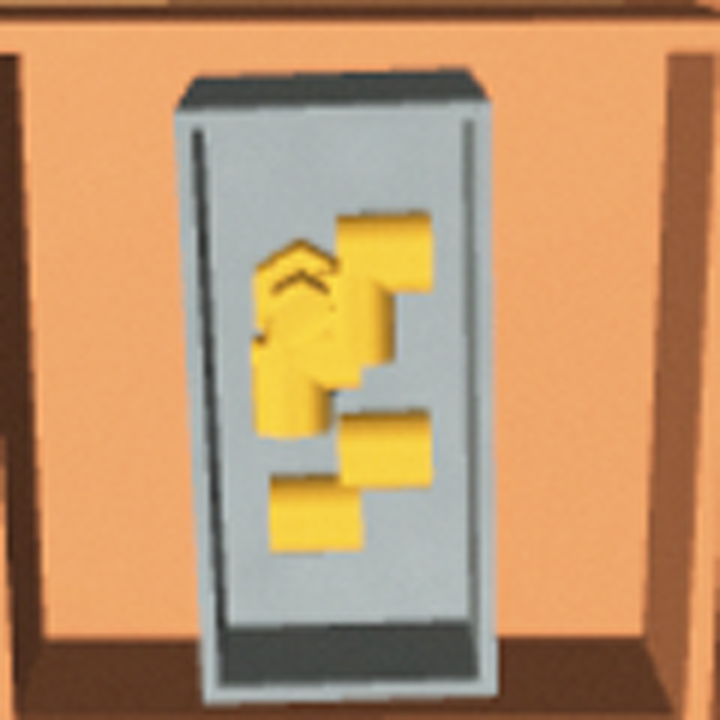

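```bash
cat >> h.py <<'E'
def quad(s,pts,z):
    P=np.array([onz(s,*p,z)[:2] for p in pts]); n=len(P)
    (c,sz,_)=cv2.minAreaRect(P.astype(np.float32))
    e=[P[(i+1)%4]-P[i] for i in range(4)]
    print('centre',P.mean(0).round(1),'minrect',np.round(c,1),np.round(sz,1),'lens',[float(np.linalg.norm(v).round(1)) for v in e],'ang',[float(np.degrees(np.arctan2(v[1],v[0])).round(1)) for v in e]); return P
def CC(k,x0,y0): return lambda x,y:((x+.5)/k-.5+x0,(y+.5)/k-.5+y0)
E
python3 - <<'E'
from h import *
C=CC(8,270,130); quad(load('w10'),[C(*p) for p in [(120,185),(622,198),(597,674),(119,661)]],62)
C=CC(6,260,115); quad(load('w11'),[C(*p) for p in [(177,110),(490,100),(497,695),(205,704)]],62)
E
```

```text
centre [534.7 -15.9] minrect [534.7 -16. ] [51.4 51.8] lens [51.3, 51.8, 51.4, 51.7] ang [-91.7, 178.4, 88.2, -1.8]
centre [ 640.9 -121.2] minrect [ 640.9 -121.1] [88.2 43.7] lens [43.1, 88.2, 43.7, 88.2] ang [-88.6, -178.4, 91.5, 1.2]
```

```bash
python3 - <<'E'
from h import *
C=CC(3,180,255); print('nipple',onz(load('side0'),*C(333,272),5)); to(440,386,205,55)
E
```

```text
nipple [508.09672708 330.76838272   5.        ]
at [ 643.4 -117.5  207.4] [179.9  -0.2  -0.3] gap 51.0 t 12.92 F [-0.6  1.1 -0.3]
row [-0.2062 -0.5024  0.0011] [ 0.0029 -0.0035 -0.9656] dist 0.543 rows 14
```

jog_arm([
  [-0.2,-0.5,0,0,0,-0.965,0.4],
  [-0.2,-0.5,0,0,0,-0.965,0.4],
  [-0.2,-0.5,0,0,0,-0.965,0.4],
  [-0.2,-0.5,0,0,0,-0.965,0.4],
  [-0.2,-0.5,0,0,0,-0.965,0.4],
])

```text
time: 13.33
tool_pos: [563.5, 80.5, 207.3]
tcp_rot: [179.9, -0.2, 36.0]
ft_force: [0.3, 0.7, 0.3]
finger_gap: 51.5
```

```bash
python3 - <<'E'
from h import *
to(440,386,205,55)
E
```

```text
at [563.5  80.5 207.3] [179.9  -0.2  36. ] gap 51.5 t 13.33 F [0.3 0.7 0.3]
row [ 0.0794 -0.3198  0.0021] [ 0.002  -0.003  -0.3322] dist 0.33 rows 8
```

jog_arm([
  [0.079,-0.319,0,0,0,-0.33,0.4],
  [0.079,-0.319,0,0,0,-0.33,0.4],
  [0.079,-0.319,0,0,0,-0.33,0.4],
  [0.079,-0.319,0,0,0,-0.33,0.4],
  [0.079,-0.319,0,0,0,-0.33,0.4],
])

```text
time: 13.75
tool_pos: [486.0, 274.6, 207.6]
tcp_rot: [179.9, -0.2, 54.6]
ft_force: [0.2, -0.0, 0.9]
finger_gap: 51.4
```

jog_arm([
  [0,-0.118,0,0,0,0,0.4],
  [0,-0.118,0,0,0,0,0.4],
  [0,-0.118,0,0,0,0,0.4],
  [0,-0.118,0,0,0,0,0.4],
  [0,-0.118,0,0,0,0,0.4],
])

```text
time: 14.17
tool_pos: [389.4, 342.5, 207.2]
tcp_rot: [180.0, -0.2, 54.8]
ft_force: [0.5, -0.1, 0.3]
finger_gap: 51.4
```

```bash
python3 - <<'E'
from h import *
to(440,386,205,55)
s=snap('wrist','w12.png')
E
```

```text
at [389.4 342.5 207.2] [180.   -0.2  54.8] gap 51.4 t 14.17 F [ 0.5 -0.1  0.3]
row [0.0647 0.0162 0.0024] [ 0.0008 -0.0036 -0.0042] dist 0.067 rows 2
```

View pics/w12.png

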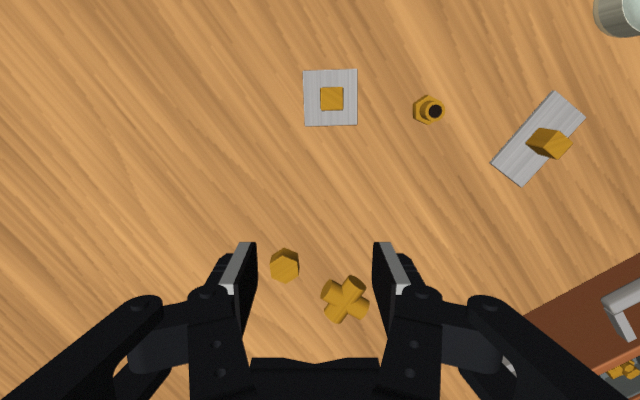

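jog_arm([
  [0.03,0.008,0,0,0,0,0.4],
  [0.064,0.016,0.01,0,0,0,0.4],
  [0.064,0.016,0.01,0,0,0,0.4],
  [0.064,0.016,0.01,0,0,0,0.4],
])

```text
time: 14.55
tool_pos: [442.0, 382.2, 192.9]
tcp_rot: [-179.9, 0.2, 54.4]
ft_force: [-0.1, 0.1, -0.2]
finger_gap: 51.3
```

```bash
python3 - <<'E'
from h import *
s=snap('wrist','w13.png')
to(440,386,195,55)
crop(s,265,365,145,235,7,'z13.png')
E
```

```text
at [441.8 382.1 194.4] [-1.80e+02  1.00e-01  5.44e+01] gap 51.4 t 14.6 F [-0.2  0.1  0.1]
row [ 0.0021 -0.0037 -0.0006] [-0.0003  0.0015 -0.0103] dist 0.004 rows 1
```

View pics/z13.png

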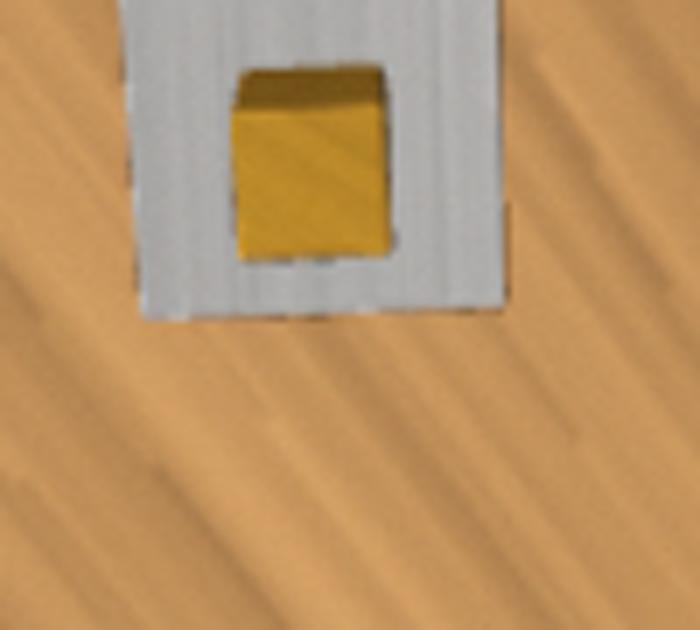

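```bash
python3 - <<'E'
from h import *
s=load('w13'); crop(s,265,355,115,195,8,'z13.png')
E
```

```text
(no output)
```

View pics/z13.png

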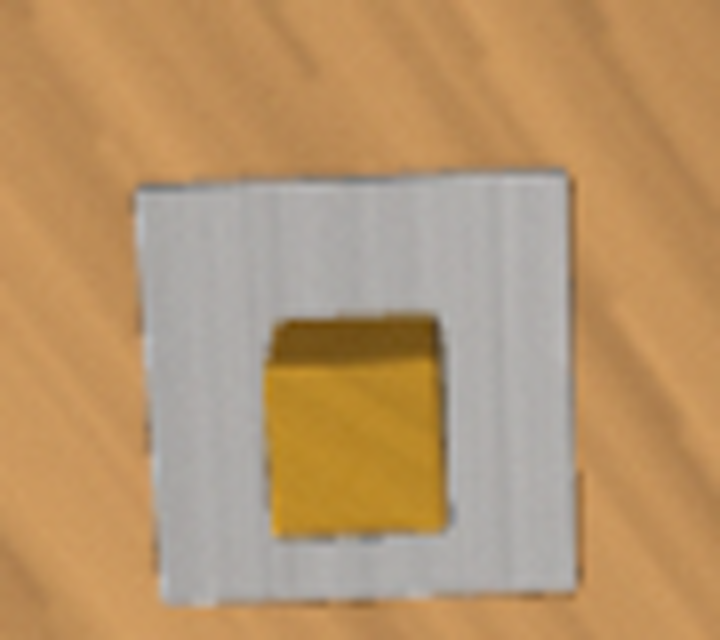

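```bash
python3 - <<'E'
from h import *
s=load('w13'); C=CC(8,265,115)
quad(s,[C(*p) for p in [(136,187),(567,171),(577,592),(162,604)]],6)
quad(s,[C(*p) for p in [(265,368),(440,360),(446,532),(273,537)]],36)
E
```

```text
centre [440.5 388.2] minrect [440.4 388.1] [51.8 51.4] lens [51.1, 51.8, 51.4, 51.5] ang [-33.5, -123.2, 146.2, 56.4]
centre [440.4 388.2] minrect [440.4 388.2] [19.5 19.3] lens [19.2, 19.5, 19.3, 19.2] ang [-32.9, -123.4, 146.1, 56.3]
```

```bash
python3 - <<'E'
from h import *
to(440.4,388.2,9,56.5)
E
```

```text
at [441.8 382.1 194.4] [-1.80e+02  1.00e-01  5.44e+01] gap 51.4 t 14.6 F [-0.2  0.1  0.1]
row [ 0.0044 -0.0046  0.1854] [-0.0004  0.0015 -0.0365] dist 0.185 rows 5
```

jog_arm([
  [0.0044,-0.0046,0.04,0,0,-0.0365,0.4],
  [0.0044,-0.0046,0.08,0,0,-0.0365,0.4],
  [0.0044,-0.0046,0.12,0,0,-0.0365,0.4],
  [0.0044,-0.0046,0.14,0,0,-0.0365,0.4],
  [0.0044,-0.0046,0.14,0,0,-0.0365,0.4],
])

```text
time: 15.02
tool_pos: [436.7, 385.9, 50.5]
tcp_rot: [-179.9, 0.4, 56.5]
ft_force: [-0.0, -1.2, -0.2]
finger_gap: 51.3
```

jog_arm([
  [0,0,0,0,0,0,0.5],
])

```text
time: 15.1
tool_pos: [439.7, 388.2, 55.7]
tcp_rot: [-180.0, 0.0, 56.5]
ft_force: [0.4, -0.4, -0.1]
finger_gap: 43.1
```

```bash
python3 - <<'E'
from h import *
to(440.4,388.2,9,56.5)
E
```

```text
at [439.7 388.2  55.7] [-180.     0.    56.5] gap 43.1 t 15.1 F [ 0.4 -0.4 -0.1]
row [0.0004 0.0006 0.0467] [-0.0001  0.0004  0.0005] dist 0.047 rows 2
```

jog_arm([
  [0,0,0.02,0,0,0,0.5],
  [0,0,0.038,0,0,0,0.5],
  [0,0,0.0455,0,0,0,0.5],
  [0,0,0.0455,0,0,0,0.5],
  [0,0,0.0455,0,0,0,0.5],
])

```text
time: 15.52
tool_pos: [440.9, 389.6, 11.6]
tcp_rot: [180.0, -0.1, 56.6]
ft_force: [1.5, -0.2, 0.2]
finger_gap: 42.6
```

jog_arm([
  [0,0,0,0,0,0,0.7],
  [0,0,0,0,0,0,0.8],
  [0,0,0,0,0,0,1],
  [0,0,0,0,0,0,1],
  [0,0,0,0,0,0,1],
], newtons=50)

```text
time: 15.93
tool_pos: [441.2, 389.9, 11.6]
tcp_rot: [179.9, -0.2, 56.6]
ft_force: [-0.3, -1.0, 7.6]
finger_gap: 18.9
```

```bash
python3 - <<'E'
from h import *
to(440.4,388.2,9,56.5)
s=snap('wrist','w14.png')
E
```

```text
at [441.2 389.9  11.6] [179.9  -0.2  56.6] gap 18.9 t 15.93 F [-0.3 -1.   7.6]
row [-0.0019  0.0003  0.0026] [ 0.0013 -0.0031  0.0013] dist 0.003 rows 1
```

View pics/w14.png

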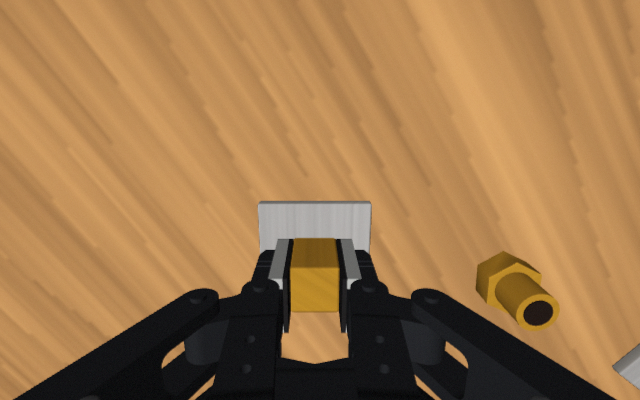

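jog_arm([
  [0,0,-0.015,0,0,0,1],
  [0,0,-0.05,0,0,0,1],
  [0,0,-0.09,0,0,0,1],
  [0,0,-0.13,0,0,0,1],
  [0,0,-0.15,0,0,0,1],
])

```text
time: 16.4
tool_pos: [441.6, 390.4, 165.8]
tcp_rot: [179.9, -0.4, 56.6]
ft_force: [0.9, 0.6, -0.2]
finger_gap: 19.0
```

```bash
python3 - <<'E'
from h import *
s=snap('wrist','w15.png'); to(534.7,-16,160,88.3)
crop(s,240,390,180,320,5,'z15.png')
E
```

```text
at [443.1 391.5 169.2] [179.8  -0.6  56.6] gap 18.8 t 16.45 F [2.4 1.4 2.2]
row [-0.2897  0.3009  0.0072] [ 0.0071 -0.0099 -0.5537] dist 0.418 rows 11
```

View pics/z15.png

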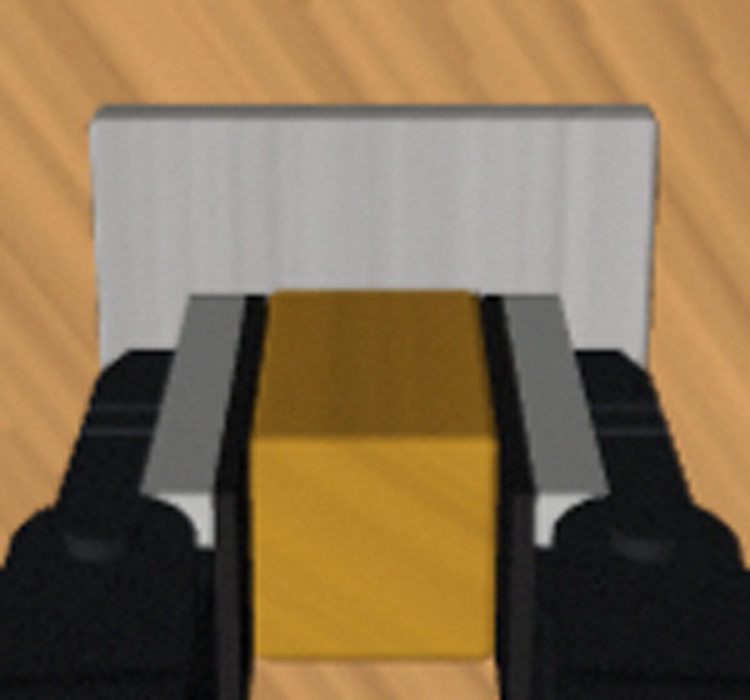

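```bash
cat >> h.py <<'E'
def held(s,k,x0,y0,pl,pr,W,half,zs):
    # front edge corners of cover top in tool frame for several plane heights (tool z), camera pose fixed in tool
    C=CC(k,x0,y0)
    t=r_tool
E
python3 - <<'E'
from h import *
s=load('w15'); C=CC(5,240,180)
# camera fixed in tool: use static calib from w13 (pose settled 441.8,382.1,194.4 rot -180,.1,54.4)
t=np.array([443.1,391.5,169.2]); R=rot([179.8,-.6,56.6])
for h in (-10,-8,-6,-4,-2,0):
    P=[]
    for p in [(92,122),(656,122),(250,438),(497,438),(250,660),(495,660)]:
        o,d=ray(s,*C(*p)); o=R.T@(o-t); d=R.T@d
        zz=-h if p[1]<200 else -h-30
        P.append(o+d*(zz-o[2])/d[2])
    P=np.array(P); print(h,'cover width',np.linalg.norm(P[1]-P[0]).round(1),'front x',P[:2,0].round(1),'y mid',P[:2,1].mean().round(1),'plug w',np.linalg.norm(P[3]-P[2]).round(1),'plug c',P[2:].mean(0).round(1))
E
```

```text
-10 cover width 51.2 front x [21.8 21.8] y mid -0.6 plug w 18.9 plug c [ -3.6  -0.6 -20. ]
-8 cover width 50.5 front x [22.5 22.5] y mid -0.6 plug w 18.6 plug c [ -2.3  -0.6 -22. ]
-6 cover width 49.8 front x [23.1 23.1] y mid -0.6 plug w 18.3 plug c [ -1.   -0.6 -24. ]
-4 cover width 49.1 front x [23.8 23.8] y mid -0.6 plug w 18.0 plug c [  0.2  -0.6 -26. ]
-2 cover width 48.4 front x [24.5 24.5] y mid -0.6 plug w 17.7 plug c [  1.5  -0.6 -28. ]
0 cover width 47.7 front x [25.2 25.2] y mid -0.6 plug w 17.4 plug c [  2.8  -0.6 -30. ]
```

jog_arm([
  [-0.29,0.3,0,0,0,-0.553,1],
  [-0.29,0.3,0,0,0,-0.553,1],
  [-0.29,0.3,0,0,0,-0.553,1],
  [-0.29,0.3,0,0,0,-0.553,1],
  [-0.29,0.3,0,0,0,-0.553,1],
])

```text
time: 16.87
tool_pos: [482.6, 195.9, 159.5]
tcp_rot: [180.0, -0.0, 88.7]
ft_force: [0.6, 0.4, -2.6]
finger_gap: 18.9
```

```bash
python3 - <<'E'
from h import *
to(534.8,-13.8,150,88.3)
E
```

```text
at [482.6 195.9 159.5] [180.   -0.   88.7] gap 18.9 t 16.87 F [ 0.6  0.4 -2.6]
row [-0.2084  0.0571  0.0095] [ 0.0002 -0.0003  0.0062] dist 0.216 rows 6
```

jog_arm([
  [-0.205,0.056,0,0,0,0.006,1],
  [-0.205,0.056,0,0,0,0.006,1],
  [-0.205,0.056,0,0,0,0.006,1],
  [-0.205,0.056,0,0,0,0.006,1],
  [-0.205,0.056,0,0,0,0.006,1],
])

```text
time: 17.28
tool_pos: [531.5, -7.5, 159.6]
tcp_rot: [180.0, -0.0, 87.9]
ft_force: [1.3, -0.3, -1.3]
finger_gap: 19.0
```

jog_arm([
  [0,0,0,0,0,0,1],
  [0,0,0,0,0,0,1],
])

```text
time: 17.45
tool_pos: [531.6, -7.8, 159.4]
tcp_rot: [-180.0, 0.0, 87.7]
ft_force: [-0.6, -0.2, -1.8]
finger_gap: 19.1
```

```bash
python3 - <<'E'
from h import *
to(534.8,-13.8,90,88.3)
s=snap('wrist','w16.png')
E
```

```text
at [531.6  -7.8 159.4] [-180.     0.    87.7] gap 19.1 t 17.45 F [-0.6 -0.2 -1.8]
row [-0.0059  0.0035  0.0694] [-0.0002  0.     -0.0113] dist 0.07 rows 2
```

View pics/w16.png

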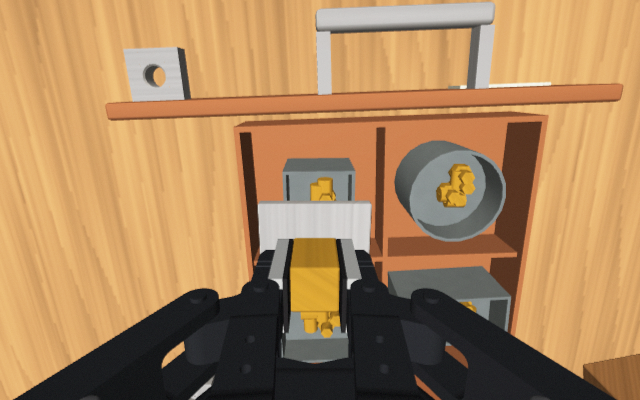

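jog_arm([
  [-0.006,0.0035,0.02,0,0,-0.011,1],
  [-0.006,0.0035,0.045,0,0,-0.011,1],
  [-0.006,0.0035,0.065,0,0,-0.011,1],
  [-0.006,0.0035,0.074,0,0,-0.011,1],
  [-0.006,0.0035,0.074,0,0,-0.011,1],
])

```text
time: 17.92
tool_pos: [532.4, -9.8, 82.6]
tcp_rot: [-179.7, -0.0, 88.7]
ft_force: [-1.7, -0.6, -1.6]
finger_gap: 19.2
```

jog_arm([
  [0,0,0,0,0,0,1],
  [0,0,0,0,0,0,1],
])

```text
time: 18.08
tool_pos: [535.8, -11.0, 87.0]
tcp_rot: [179.9, 0.0, 88.6]
ft_force: [0.8, -0.1, -2.0]
finger_gap: 18.9
```

```bash
python3 - <<'E'
from h import *
to(534.8,-13.8,74.5,88.3)
s=snap('wrist','w17.png'); crop(s,230,400,150,320,4,'z17.png')
E
```

```text
at [535.8 -11.   87. ] [179.9   0.   88.6] gap 18.9 t 18.08 F [ 0.8 -0.1 -2. ]
row [-0.0028 -0.001   0.0125] [0.0022 0.0001 0.0053] dist 0.013 rows 1
```

View pics/z17.png

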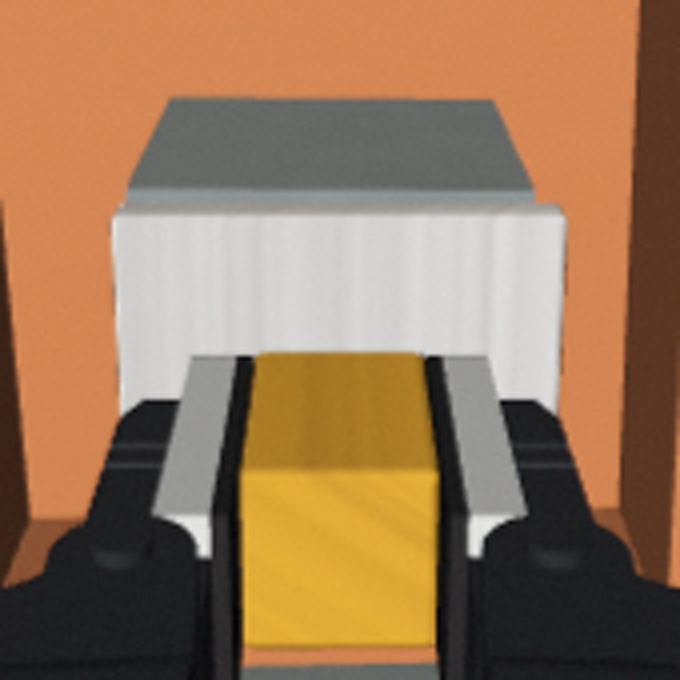

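jog_arm([
  [-0.0028,-0.001,0.004,0,0,0.005,1],
  [-0.0028,-0.001,0.008,0,0,0.005,1],
  [-0.0028,-0.001,0.009,0,0,0.005,1],
  [-0.0028,-0.001,0.009,0,0,0.005,1],
  [-0.0028,-0.001,0.009,0,0,0.005,1],
])

```text
time: 18.55
tool_pos: [533.6, -14.5, 76.3]
tcp_rot: [-180.0, -0.0, 88.2]
ft_force: [-0.9, 0.1, -0.6]
finger_gap: 18.8
```

```bash
python3 - <<'E'
from h import *
to(534.8,-13.8,73.5,88.3)
s=snap('wrist','w18.png'); crop(s,230,400,150,320,4,'z18.png')
E
```

```text
at [533.6 -14.5  76.3] [-180.    -0.    88.2] gap 18.8 t 18.55 F [-0.9  0.1 -0.6]
row [0.0007 0.0012 0.0028] [-0.0004 -0.     -0.001 ] dist 0.003 rows 1
```

View pics/z18.png

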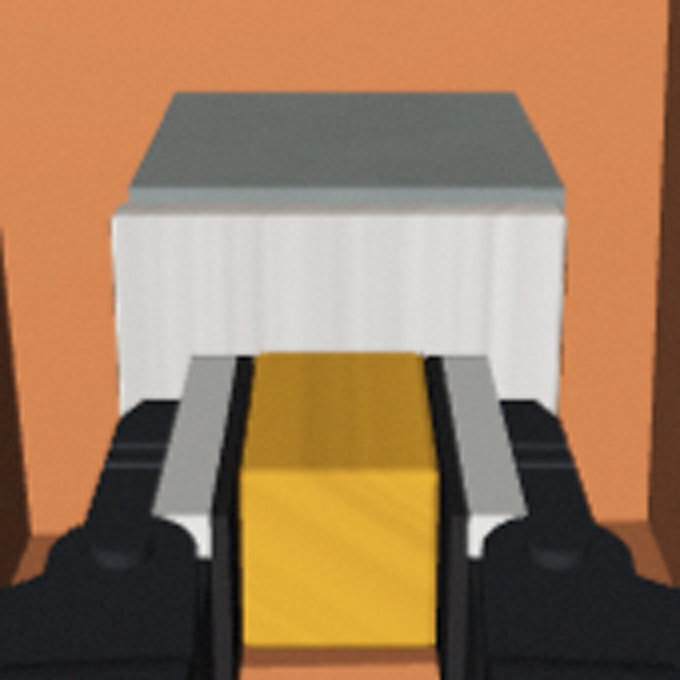

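jog_arm([
  [0.001,0.001,0.0,0,0,0,1],
  [0.001,0.001,0.001,0,0,0,1],
  [0.001,0.001,0.002,0,0,0,1],
  [0.001,0.001,0.002,0,0,0,1],
])

```text
time: 18.93
tool_pos: [534.7, -13.4, 74.2]
tcp_rot: [-180.0, -0.0, 88.3]
ft_force: [-0.5, 1.1, -1.0]
finger_gap: 19.1
```

```bash
python3 - <<'E'
from h import *
to(534.8,-13.8,73.5,88.3)
s=snap('wrist','w19.png'); crop(s,230,400,150,320,4,'z19.png')
E
```

```text
at [534.7 -13.4  74.2] [-180.    -0.    88.3] gap 19.1 t 18.93 F [-0.5  1.1 -1. ]
row [-0.0004  0.0002  0.0007] [-0.0003 -0.     -0.0007] dist 0.001 rows 1
```

View pics/z19.png

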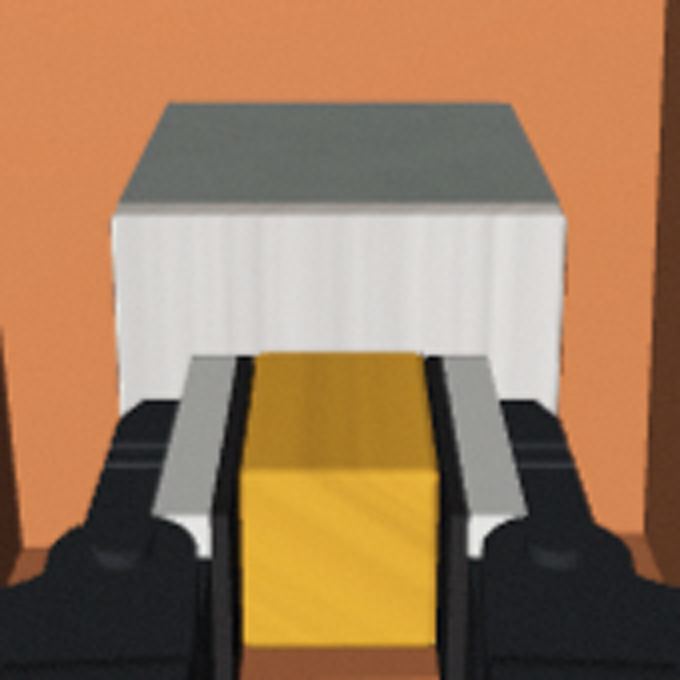

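jog_arm([
  [0,0,0.001,0,0,0,1],
  [0,0,0.0015,0,0,0,1],
  [0,0,0.0015,0,0,0,1],
])

```text
time: 19.23
tool_pos: [534.9, -13.4, 73.6]
tcp_rot: [180.0, 0.0, 88.3]
ft_force: [-2.7, 0.5, 4.9]
finger_gap: 19.1
```

Contact at 5 N. I open a little, lift straight up and check.

jog_arm([
  [0,0,-0.001,0,0,0,0.85],
  [0,0,-0.001,0,0,0,0.7],
  [0,0,-0.001,0,0,0,0.6],
  [0,0,-0.002,0,0,0,0.6],
  [0,0,-0.003,0,0,0,0.6],
])

```text
time: 19.65
tool_pos: [534.8, -13.4, 76.0]
tcp_rot: [-180.0, -0.0, 88.3]
ft_force: [0.5, -0.6, 0.0]
finger_gap: 34.4
```

jog_arm([
  [0,0,-0.03,0,0,0,0.6],
  [0,0,-0.07,0,0,0,0.6],
  [0,0,-0.11,0,0,0,0.6],
  [0,0,-0.12,0,0,0,0.6],
  [0,0,-0.12,0,0,0,0.6],
])

```text
time: 20.07
tool_pos: [537.8, -13.8, 201.5]
tcp_rot: [179.5, 0.0, 88.3]
ft_force: [0.4, -0.0, 0.7]
finger_gap: 34.5
```

```bash
python3 - <<'E'
from h import *
s=snap('wrist','w20.png'); to(586.4,235,205,113); crop(s,265,365,115,215,7,'z20.png')
E
```

```text
at [536.4 -13.6 198.6] [179.7   0.   88.3] gap 34.3 t 20.12 F [ 0.6 -0.2 -0.1]
row [ 0.25    0.0424 -0.0063] [ 0.0049  0.0015 -0.4319] dist 0.254 rows 7
```

View pics/z20.png

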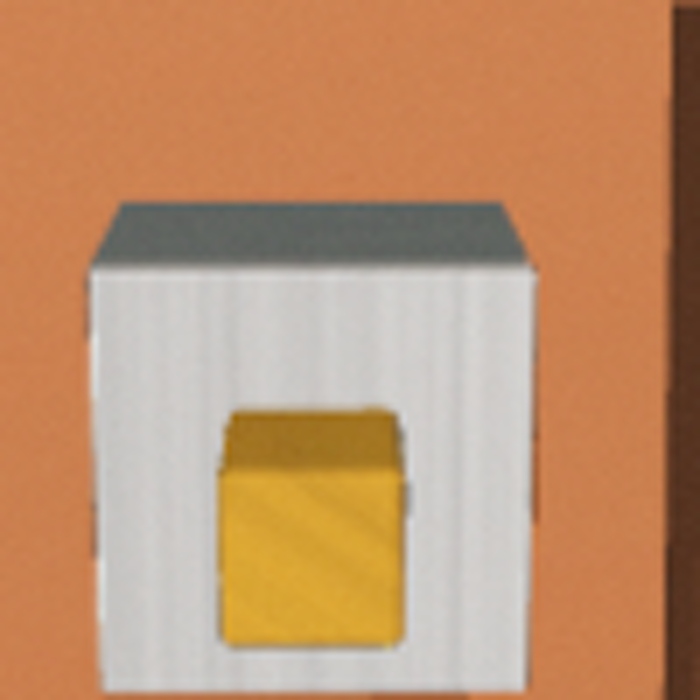

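```bash
python3 - <<'E'
from h import *
s=load('w20'); C=CC(7,265,115)
quad(s,[C(*p) for p in [(90,268),(536,266),(525,691),(103,692)]],68)
quad(s,[C(*p) for p in [(218,473),(405,470),(403,647),(221,647)]],98)
s=load('w13'); t=load('w12'); C=CC(1,0,0)
s=load('w12'); print('ob corners w12')
quad(s,[(555,91),(586,117),(521,186),(490,162)],6)
E
```

```text
centre [535.1 -15. ] minrect [535.1 -15. ] [51.9 51.2] lens [51.2, 51.9, 51.1, 51.7] ang [-1.6, -91.9, 178.2, 88.3]
centre [535.  -15.2] minrect [535.  -15.1] [19.6 19.6] lens [19.6, 19.6, 19.5, 19.3] ang [-0.9, -92.0, 178.1, 88.3]
ob corners w12
centre [585.1 236.3] minrect [585.1 236.5] [87.5 43.5] lens [42.6, 86.6, 43.5, 86.2] ang [-70.0, -161.7, 109.5, 17.6]
```

```bash
python3 - <<'E'
from h import *
to(585,230,195,109)
C=CC(3,180,255); print('jar base',onz(load('side0'),*C(90,225),8))
E
```

```text
at [536.4 -13.6 198.6] [179.7   0.   88.3] gap 34.3 t 20.12 F [ 0.6 -0.2 -0.1]
row [0.245  0.0411 0.0037] [ 0.005   0.0014 -0.3621] dist 0.248 rows 6
jar base [701.43765977 315.39957332   8.        ]
```

jog_arm([
  [0.244,0.041,0.003,0,0,-0.361,0.5],
  [0.244,0.041,0.003,0,0,-0.361,0.5],
  [0.244,0.041,0.003,0,0,-0.361,0.5],
  [0.244,0.041,0.003,0,0,-0.361,0.5],
  [0.244,0.041,0.003,0,0,-0.361,0.5],
])

```text
time: 20.53
tool_pos: [574.6, 192.5, 191.2]
tcp_rot: [-179.8, -0.0, 109.0]
ft_force: [1.1, -0.5, -0.2]
finger_gap: 42.8
```

```bash
python3 - <<'E'
from h import *
to(585,230,195,109)
E
```

```text
at [574.6 192.5 191.2] [-179.8   -0.   109. ] gap 42.8 t 20.53 F [ 1.1 -0.5 -0.2]
row [ 0.0321  0.022  -0.0039] [-0.0029 -0.0002 -0.0008] dist 0.039 rows 1
```

jog_arm([
  [0.032,0.022,0,0,0,0,0.5],
  [0.032,0.022,0,0,0,0,0.5],
  [0.032,0.022,0,0,0,0,0.5],
  [0.032,0.022,0,0,0,0,0.5],
])

```text
time: 20.87
tool_pos: [584.9, 228.0, 191.3]
tcp_rot: [-179.8, 0.0, 109.0]
ft_force: [-0.3, -0.8, 0.1]
finger_gap: 42.5
```

```bash
python3 - <<'E'
from h import *
s=snap('wrist','w21.png'); to(585,236,12,109); 
E
```

```text
at [585.2 227.3 191.9] [-179.9    0.   108.9] gap 42.8 t 20.92 F [0.4 0.2 0.4]
row [0.0083 0.003  0.1799] [-0.0025  0.0003 -0.0014] dist 0.18 rows 5
```

View pics/w21.png

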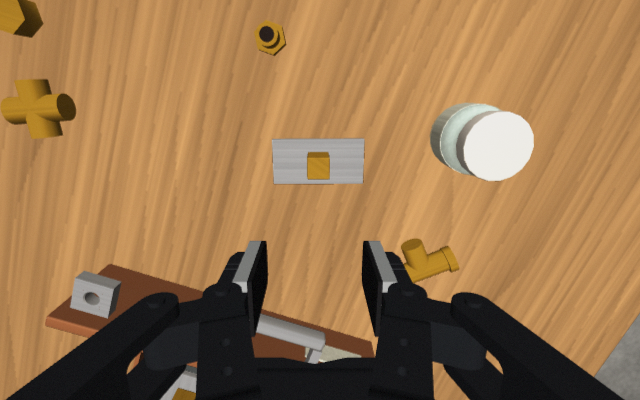

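```bash
python3 - <<'E'
from h import *
s=load('w21'); crop(s,265,375,125,200,7,'z21.png')
E
```

View pics/z21.png

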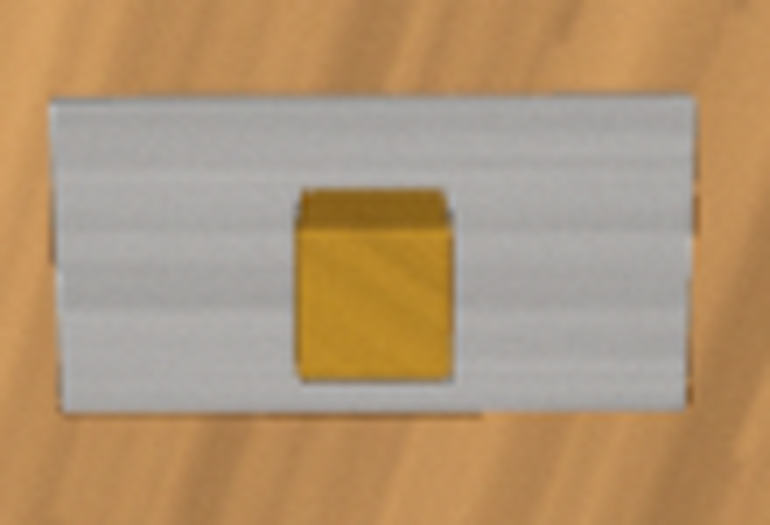

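```bash
python3 - <<'E'
from h import *
s=load('w21'); C=CC(7,265,125)
P=quad(s,[C(*p) for p in [(50,100),(695,96),(685,408),(62,412)]],6)
quad(s,[C(*p) for p in [(296,229),(452,227),(452,380),(297,380)]],36)
to(P.mean(0)[0],P.mean(0)[1],60,109.3)
E
```

```text
centre [585.5 235.7] minrect [585.5 235.8] [87.2 43.6] lens [87.0, 43.5, 87.2, 43.6] ang [19.4, -70.5, -160.6, 109.2]
centre [585.5 235.7] minrect [585.5 235.6] [19.6 19.6] lens [19.4, 19.6, 19.6, 19.4] ang [19.8, -70.3, -161.0, 109.0]
at [585.2 227.3 191.9] [-179.9    0.   108.9] gap 42.8 t 20.92 F [0.4 0.2 0.4]
row [0.0079 0.0033 0.1319] [-0.0025  0.0003 -0.0067] dist 0.132 rows 4
```

jog_arm([
  [0.008,0.003,0.04,0,0,-0.008,0.5],
  [0.008,0.003,0.08,0,0,-0.008,0.5],
  [0.008,0.003,0.115,0,0,-0.008,0.5],
  [0.008,0.003,0.13,0,0,-0.008,0.5],
  [0.008,0.003,0.13,0,0,-0.008,0.5],
])

```text
time: 21.33
tool_pos: [582.0, 233.8, 57.3]
tcp_rot: [-179.4, -0.0, 109.3]
ft_force: [0.3, -0.7, -0.2]
finger_gap: 42.4
```

jog_arm([
  [0,0,0,0,0,0,0.5],
  [0,0,0,0,0,0,0.5],
])

```text
time: 21.5
tool_pos: [587.6, 236.3, 65.6]
tcp_rot: [179.8, 0.0, 109.3]
ft_force: [0.1, 0.7, -0.2]
finger_gap: 42.5
```

```bash
python3 - <<'E'
from h import *
to(585.5,235.7,11.6,109.4)
E
```

```text
at [587.6 236.3  65.6] [179.8   0.  109.3] gap 42.5 t 21.5 F [ 0.1  0.7 -0.2]
row [ 0.0002 -0.0023  0.054 ] [ 0.0028  0.0002 -0.0014] dist 0.054 rows 2
```

jog_arm([
  [0,-0.001,0.02,0,0,0,0.5],
  [0,-0.001,0.04,0,0,0,0.5],
  [0,-0.001,0.052,0,0,0,0.5],
  [0,-0.001,0.052,0,0,0,0.5],
  [0,-0.001,0.052,0,0,0,0.5],
])

```text
time: 21.92
tool_pos: [585.6, 236.4, 12.3]
tcp_rot: [180.0, 0.0, 109.4]
ft_force: [-0.1, 0.5, 0.3]
finger_gap: 43.1
```

```bash
python3 - <<'E'
from h import *
to(585.5,235.7,11.6,109.4)
E
```

```text
at [585.6 236.4  12.3] [180.    0.  109.4] gap 43.1 t 21.92 F [-0.1  0.5  0.3]
row [-0.0006 -0.0003  0.0007] [ 0.0004  0.     -0.0003] dist 0.001 rows 1
```

jog_arm([
  [-0.0005,0,0.0005,0,0,0,0.7],
  [-0.0005,0,0.0005,0,0,0,0.8],
  [-0.0005,0,0.0005,0,0,0,1],
  [-0.0005,0,0.0005,0,0,0,1],
  [-0.0005,0,0.0005,0,0,0,1],
])

```text
time: 22.33
tool_pos: [587.0, 236.5, 13.0]
tcp_rot: [179.8, 0.0, 109.4]
ft_force: [0.7, -0.4, 6.4]
finger_gap: 18.6
```

```bash
python3 - <<'E'
from h import *
to(585.5,235.7,11.6,109.4)
E
```

```text
at [587.  236.5  13. ] [179.8   0.  109.4] gap 18.6 t 22.33 F [ 0.7 -0.4  6.4]
row [-0.0002 -0.0017  0.0014] [ 0.0033  0.0002 -0.0001] dist 0.002 rows 1
```

jog_arm([
  [0,0,-0.015,0,0,0,1],
  [0,0,-0.05,0,0,0,1],
  [0,0,-0.09,0,0,0,1],
  [0,0,-0.13,0,0,0,1],
  [0,0,-0.15,0,0,0,1],
])

```text
time: 22.75
tool_pos: [587.4, 236.7, 168.2]
tcp_rot: [179.6, 0.0, 109.4]
ft_force: [0.7, 1.2, -0.1]
finger_gap: 19.0
```

```bash
python3 - <<'E'
from h import *
to(640.9,-120.5,155,91.4)
s=snap('wrist','w22.png')
E
```

```text
at [587.4 236.7 168.2] [179.6   0.  109.4] gap 19.0 t 22.75 F [ 0.7  1.2 -0.1]
row [-0.3547 -0.0683  0.0128] [ 0.0071 -0.0009  0.3142] dist 0.361 rows 9
```

View pics/w22.png

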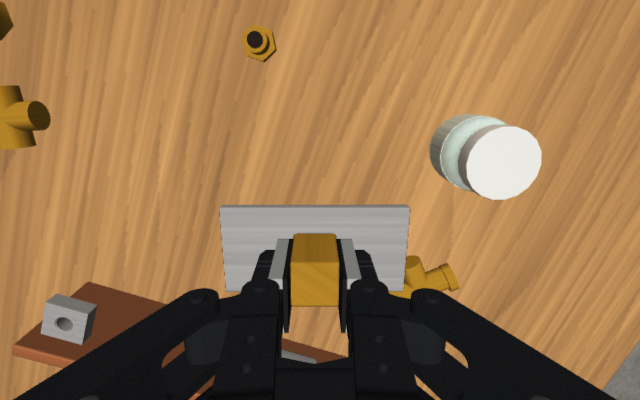

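jog_arm([
  [-0.355,-0.068,0,0,0,0.314,1],
  [-0.355,-0.068,0,0,0,0.314,1],
  [-0.355,-0.068,0,0,0,0.314,1],
  [-0.355,-0.068,0,0,0,0.314,1],
  [-0.355,-0.068,0,0,0,0.314,1],
])

```text
time: 23.22
tool_pos: [616.0, 28.4, 161.6]
tcp_rot: [180.0, -0.0, 91.4]
ft_force: [0.6, 0.4, -1.9]
finger_gap: 18.8
```

```bash
python3 - <<'E'
from h import *
to(640.9,-120.5,155,91.4)
E
```

```text
at [616.   28.4 161.6] [180.   -0.   91.4] gap 18.8 t 23.22 F [ 0.6  0.4 -1.9]
row [-0.1494  0.0212  0.0066] [ 0.     -0.      0.0003] dist 0.151 rows 4
```

jog_arm([
  [-0.04,0.006,0,0,0,0,1],
  [-0.08,0.012,0,0,0,0,1],
  [-0.12,0.018,0,0,0,0,1],
  [-0.145,0.021,0,0,0,0,1],
  [-0.145,0.021,0,0,0,0,1],
])

```text
time: 23.63
tool_pos: [640.8, -120.3, 161.4]
tcp_rot: [180.0, 0.1, 91.1]
ft_force: [-0.4, -0.2, -1.8]
finger_gap: 18.8
```

jog_arm([
  [0,0,0.02,0,0,0,1],
  [0,0,0.05,0,0,0,1],
  [0,0,0.07,0,0,0,1],
  [0,0,0.07,0,0,0,1],
  [0,0,0.07,0,0,0,1],
])

```text
time: 24.05
tool_pos: [639.4, -113.6, 89.7]
tcp_rot: [-179.8, -0.1, 91.4]
ft_force: [0.7, -0.7, -1.3]
finger_gap: 18.7
```

```bash
python3 - <<'E'
from h import *
to(640.9,-120.8,77,91.4)
s=snap('wrist','w23.png')
E
```

```text
at [ 639.4 -113.6   89.7] [-1.798e+02 -1.000e-01  9.140e+01] gap 18.7 t 24.05 F [ 0.7 -0.7 -1.3]
row [-0.0072  0.0013  0.0127] [-0.0037 -0.0012  0.0004] dist 0.015 rows 1
```

View pics/w23.png

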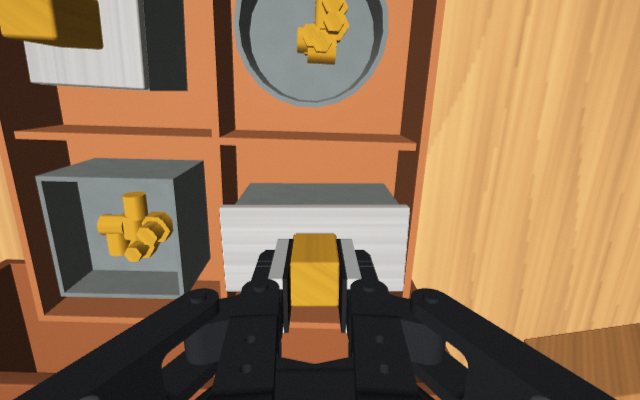

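jog_arm([
  [-0.007,0.0013,0,0,0,0,1],
  [-0.007,0.0013,0.005,0,0,0,1],
  [-0.007,0.0013,0.009,0,0,0,1],
  [-0.007,0.0013,0.009,0,0,0,1],
  [-0.007,0.0013,0.009,0,0,0,1],
])

```text
time: 24.52
tool_pos: [642.2, -121.4, 81.8]
tcp_rot: [-180.0, -0.0, 91.4]
ft_force: [-0.0, -0.3, -1.0]
finger_gap: 19.2
```

```bash
python3 - <<'E'
from h import *
to(640.9,-120.8,77,91.4)
s=snap('wrist','w24.png');crop(s,210,420,160,310,3.5,'z24.png')
E
```

```text
at [ 642.2 -121.4   81.8] [-180.    -0.    91.4] gap 19.2 t 24.52 F [-0.  -0.3 -1. ]
row [ 0.0006 -0.0013  0.0048] [-0.0005 -0.0002 -0.    ] dist 0.005 rows 1
```

View pics/z24.png

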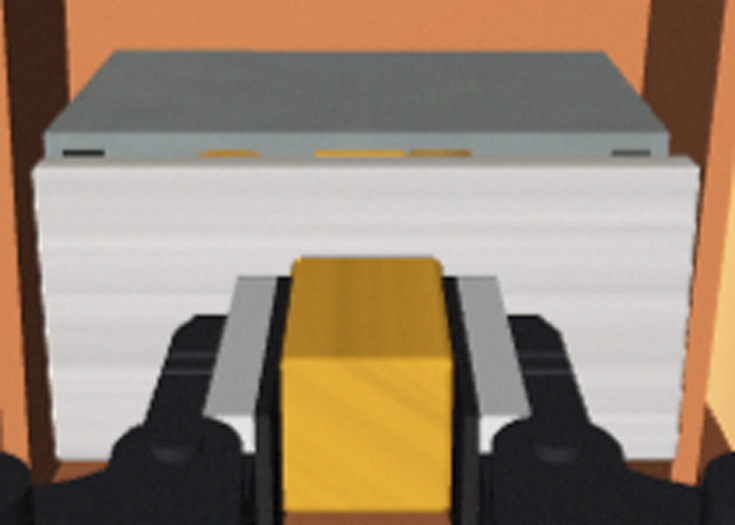

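jog_arm([
  [0.0008,-0.0013,0.002,0,0,0,1],
  [0.0008,-0.0013,0.004,0,0,0,1],
  [0.0008,-0.0013,0.0055,0,0,0,1],
  [0.0008,-0.0013,0.0055,0,0,0,1],
  [0.0008,-0.0013,0.0055,0,0,0,1],
])

```text
time: 24.98
tool_pos: [640.9, -120.6, 76.2]
tcp_rot: [-180.0, -0.0, 91.4]
ft_force: [-0.9, -0.1, -0.9]
finger_gap: 18.8
```

```bash
python3 - <<'E'
from h import *
to(640.9,-120.8,75,91.4)
s=snap('wrist','w25.png');crop(s,210,420,160,310,3.5,'z25.png')
E
```

```text
at [ 640.9 -120.6   76.2] [-180.    -0.    91.4] gap 18.8 t 24.98 F [-0.9 -0.1 -0.9]
row [-0.0002 -0.      0.0012] [-0.0004 -0.0001  0.0001] dist 0.001 rows 1
```

View pics/z25.png

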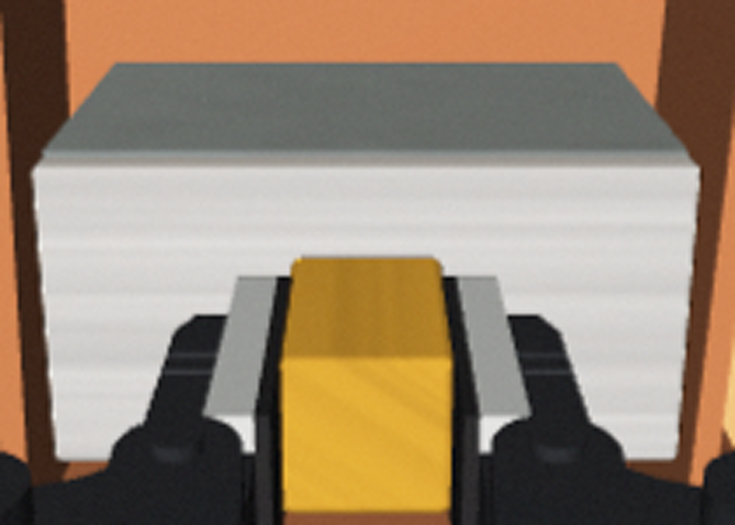

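jog_arm([
  [-0.0002,0,0.001,0,0,0,1],
  [-0.0002,0,0.002,0,0,0,1],
  [-0.0002,0,0.0025,0,0,0,1],
  [-0.0002,0,0.0025,0,0,0,1],
])

```text
time: 25.37
tool_pos: [641.3, -121.0, 75.0]
tcp_rot: [180.0, 0.0, 91.4]
ft_force: [-4.1, 0.3, 5.1]
finger_gap: 19.2
```

jog_arm([
  [0,0,-0.001,0,0,0,0.85],
  [0,0,-0.001,0,0,0,0.7],
  [0,0,-0.001,0,0,0,0.6],
  [0,0,-0.002,0,0,0,0.6],
  [0,0,-0.003,0,0,0,0.6],
])

```text
time: 25.78
tool_pos: [641.1, -120.8, 76.9]
tcp_rot: [-180.0, 0.0, 91.4]
ft_force: [0.9, -0.2, -0.1]
finger_gap: 34.1
```

jog_arm([
  [0,0,-0.03,0,0,0,0.6],
  [0,0,-0.07,0,0,0,0.6],
  [0,0,-0.11,0,0,0,0.6],
  [0,0,-0.12,0,0,0,0.6],
  [0,0,-0.12,0,0,0,0.6],
])

```text
time: 26.2
tool_pos: [644.2, -121.7, 203.7]
tcp_rot: [179.4, 0.2, 91.4]
ft_force: [0.3, -0.2, 0.9]
finger_gap: 33.9
```

```bash
python3 - <<'E'
from h import *
s=snap('wrist','w26.png'); to(585,-90,330,0)
E
```

```text
at [ 642.8 -121.3  200.4] [1.797e+02 1.000e-01 9.140e+01] gap 33.8 t 26.25 F [ 0.8 -0.2 -0.5]
row [ 0.0325 -0.0563 -0.13  ] [ 0.0056 -0.0032  1.5953] dist 0.145 rows 13
```

View pics/w26.png

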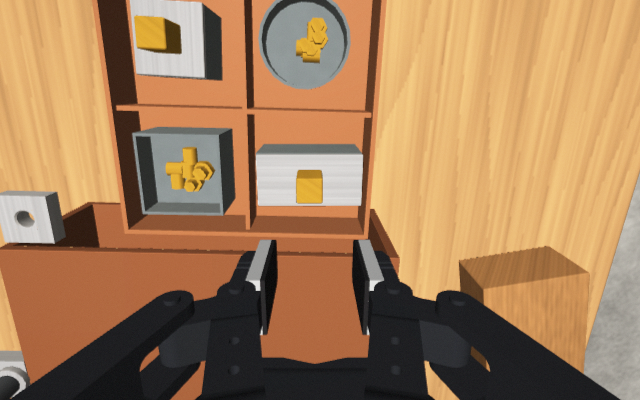

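```bash
python3 - <<'E'
from h import *
s=load('w26'); crop(s,120,240,0,90,6,'z26.png'); crop(s,245,375,130,220,5.5,'z27.png')
E
```

```text
(no output)
```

View pics/z26.png

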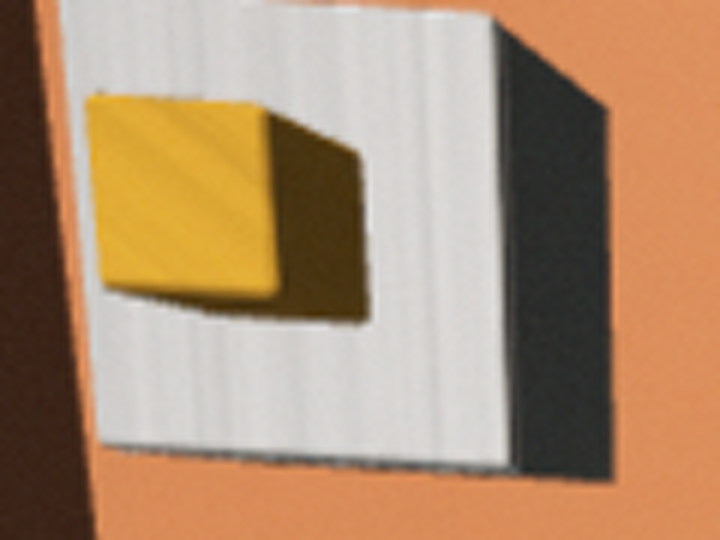

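View pics/z27.png

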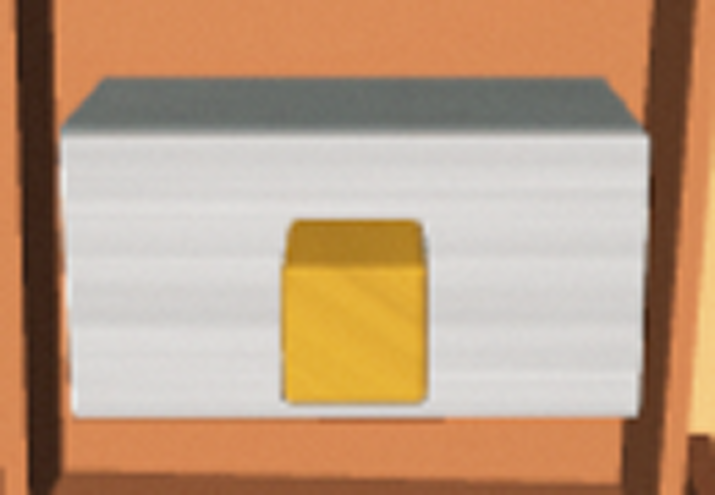

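jog_arm([
  [0.22,-0.064,-0.03,0,0,1.595,0.6],
  [0.22,-0.064,-0.03,0,0,1.595,0.6],
  [0.22,-0.064,-0.03,0,0,1.595,0.6],
  [0.22,-0.064,-0.03,0,0,1.595,0.6],
  [0.22,-0.064,-0.03,0,0,1.595,0.6],
])

```text
time: 26.67
tool_pos: [578.1, 73.6, 221.6]
tcp_rot: [-179.9, 0.1, 56.0]
ft_force: [1.5, -0.3, -0.3]
finger_gap: 34.6
```

```bash
python3 - <<'E'
from h import *
to(584,102,195,0)
E
```

```text
at [578.1  73.6 221.6] [-1.799e+02  1.000e-01  5.600e+01] gap 34.6 t 26.67 F [ 1.5 -0.3 -0.3]
row [ 0.0268 -0.0109  0.0266] [-0.0014  0.0027  0.9766] dist 0.039 rows 8
```

jog_arm([
  [0.022,-0.011,0.026,0,0,0.976,0.6],
  [0.022,-0.011,0.026,0,0,0.976,0.6],
  [0.022,-0.011,0.026,0,0,0.976,0.6],
  [0.022,-0.011,0.026,0,0,0.976,0.6],
  [0.022,-0.011,0.026,0,0,0.976,0.6],
])

```text
time: 27.08
tool_pos: [581.7, 96.9, 195.1]
tcp_rot: [-179.9, 0.2, 20.2]
ft_force: [0.3, 0.1, -0.1]
finger_gap: 34.0
```

```bash
python3 - <<'E'
from h import *
to(584,102,195,0)
E
```

```text
at [581.7  96.9 195.1] [-179.9    0.2   20.2] gap 34.0 t 27.08 F [ 0.3  0.1 -0.1]
row [ 0.0039 -0.004   0.0001] [-3.000e-04  3.500e-03  3.526e-01] dist 0.006 rows 3
```

jog_arm([
  [0.004,-0.004,0,0,0,0.353,0.6],
  [0.004,-0.004,0,0,0,0.353,0.6],
  [0.004,-0.004,0,0,0,0.353,0.6],
  [0.004,-0.004,0,0,0,0.353,0.6],
  [0.004,-0.004,0,0,0,0.353,0.6],
])

```text
time: 27.5
tool_pos: [584.5, 101.6, 195.8]
tcp_rot: [180.0, 0.1, 0.5]
ft_force: [-0.5, 0.5, 0.3]
finger_gap: 34.2
```

```bash
python3 - <<'E'
from h import *
s=snap('wrist','w28.png'); to(584,102,70,0)
print([onz(s,*p,91).round(1) for p in [(313,130)]])
E
```

```text
at [584.7 101.6 196.1] [1.8e+02 1.0e-01 5.0e-01] gap 34.0 t 27.55 F [-0.9 -0.9  0.1]
row [-0.0004 -0.0005  0.1261] [0.0002 0.002  0.0088] dist 0.126 rows 4
[array([630.1, 103.2,  91. ])]
```

View pics/w28.png

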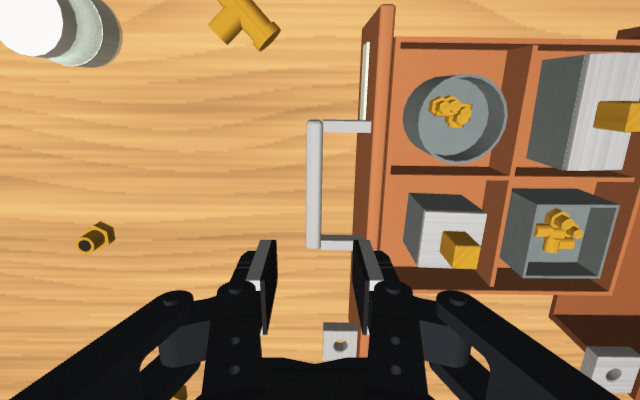

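jog_arm([
  [0,-0.0005,0.04,0,0,0.009,0.6],
  [0,-0.0005,0.08,0,0,0.009,0.6],
  [0,-0.0005,0.11,0,0,0.009,0.6],
  [0,-0.0005,0.125,0,0,0.009,0.6],
  [0,-0.0005,0.125,0,0,0.009,0.6],
])

```text
time: 27.97
tool_pos: [581.1, 101.7, 66.6]
tcp_rot: [180.0, 0.5, -0.1]
ft_force: [-0.6, 0.7, -0.7]
finger_gap: 34.5
```

jog_arm([
  [0,0,0,0,0,0,0.7],
  [0,0,0,0,0,0,0.8],
  [0,0,0,0,0,0,0.9],
  [0,0,0,0,0,0,1],
  [0,0,0,0,0,0,1],
], newtons=30)

```text
time: 28.38
tool_pos: [586.9, 102.3, 74.7]
tcp_rot: [-180.0, -0.2, -0.2]
ft_force: [-1.2, 0.4, 6.9]
finger_gap: 11.3
```

```bash
python3 - <<'E'
from h import *
to(585,-118,70,0)
E
```

```text
at [586.9 102.3  74.7] [-180.    -0.2   -0.2] gap 11.3 t 28.38 F [-1.2  0.4  6.9]
row [-0.0011  0.2203  0.0047] [-0.0003 -0.0037 -0.0037] dist 0.22 rows 6
```

jog_arm([
  [0,0.001,0,0,0,0,1],
  [0,0.004,0,0,0,0,1],
  [0,0.008,0,0,0,0,1],
  [0,0.013,0,0,0,0,1],
  [0,0.019,0,0,0,0,1],
])

```text
time: 28.8
tool_pos: [586.8, 83.9, 74.7]
tcp_rot: [-179.9, -0.2, -0.2]
ft_force: [-0.9, 2.4, 6.3]
finger_gap: 11.5
```

jog_arm([
  [0,0.006,0,0,0,0,1],
  [0,0.012,0,0,0,0,1],
  [0,0.018,0,0,0,0,1],
  [0,0.024,0,0,0,0,1],
  [0,0.03,0,0,0,0,1],
])

```text
time: 29.22
tool_pos: [586.7, 53.5, 74.8]
tcp_rot: [-180.0, -0.2, -0.2]
ft_force: [-1.3, 3.2, 6.9]
finger_gap: 11.3
```

jog_arm([
  [0,0.006,0,0,0,0,1],
  [0,0.012,0,0,0,0,1],
  [0,0.018,0,0,0,0,1],
  [0,0.024,0,0,0,0,1],
  [0,0.03,0,0,0,0,1],
])

```text
time: 29.63
tool_pos: [586.5, 23.3, 74.8]
tcp_rot: [-180.0, -0.2, -0.2]
ft_force: [-0.8, 2.4, 5.9]
finger_gap: 11.1
```

```bash
python3 - <<'E'
from h import *
s=snap('wrist','w29.png'); to(585,-118,74,0)
E
```

```text
at [586.6  21.9  74.8] [180.   -0.2  -0.2] gap 11.2 t 29.68 F [-1.4 -1.7  6.2]
row [-0.001   0.1399  0.0009] [ 0.0007 -0.0036 -0.0039] dist 0.14 rows 4
```

View pics/w29.png

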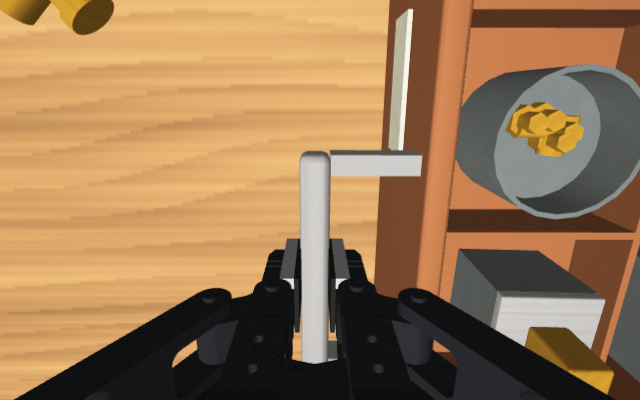

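Moving well, and the small cover is still on its tin (lower right). I continue to push.

jog_arm([
  [0,0.003,0,0,0,0,1],
  [0,0.008,0,0,0,0,1],
  [0,0.014,0,0,0,0,1],
  [0,0.02,0,0,0,0,1],
  [0,0.026,0,0,0,0,1],
])

```text
time: 30.1
tool_pos: [586.5, -2.7, 74.8]
tcp_rot: [-180.0, -0.2, -0.2]
ft_force: [-1.1, 2.2, 7.5]
finger_gap: 11.2
```

jog_arm([
  [0,0.006,0,0,0,0,1],
  [0,0.012,0,0,0,0,1],
  [0,0.018,0,0,0,0,1],
  [0,0.024,0,0,0,0,1],
  [0,0.03,0,0,0,0,1],
])

```text
time: 30.52
tool_pos: [586.3, -32.8, 74.8]
tcp_rot: [-180.0, -0.2, -0.2]
ft_force: [-1.1, 2.8, 6.7]
finger_gap: 11.1
```

jog_arm([
  [0,0.006,0,0,0,0,1],
  [0,0.012,0,0,0,0,1],
  [0,0.018,0,0,0,0,1],
  [0,0.024,0,0,0,0,1],
  [0,0.03,0,0,0,0,1],
])

```text
time: 30.93
tool_pos: [586.2, -62.9, 74.7]
tcp_rot: [-180.0, -0.2, -0.2]
ft_force: [-1.1, 2.6, 7.0]
finger_gap: 11.0
```

jog_arm([
  [0,0.006,0,0,0,0,1],
  [0,0.012,0,0,0,0,1],
  [0,0.018,0,0,0,0,1],
  [0,0.024,0,0,0,0,1],
  [0,0.03,0,0,0,0,1],
])

```text
time: 31.35
tool_pos: [586.1, -93.0, 74.8]
tcp_rot: [180.0, -0.2, -0.2]
ft_force: [-1.1, 2.1, 6.5]
finger_gap: 11.4
```

```bash
python3 - <<'E'
from h import *
to(585,-118,74,0)
E
```

```text
at [586.1 -93.   74.8] [180.   -0.2  -0.2] gap 11.4 t 31.35 F [-1.1  2.1  6.5]
row [-0.001   0.025   0.0008] [ 0.0001 -0.0036 -0.0036] dist 0.025 rows 1
```

jog_arm([
  [0,0.005,0,0,0,0,1],
  [0,0.01,0,0,0,0,1],
  [0,0.014,0,0,0,0,1],
  [0,0.018,0,0,0,0,1],
  [0,0.021,0,0,0,0,1],
])

```text
time: 31.77
tool_pos: [586.0, -114.2, 74.7]
tcp_rot: [180.0, -0.2, -0.2]
ft_force: [-0.7, 2.2, 7.7]
finger_gap: 10.7
```

jog_arm([
  [0,0.002,0,0,0,0,1],
  [0,0.0035,0,0,0,0,1],
  [0,0.005,0,0,0,0,1],
  [0,0.006,0,0,0,0,1],
  [0,0.006,0,0,0,0,1],
])

```text
time: 32.18
tool_pos: [585.9, -117.8, 74.8]
tcp_rot: [-179.8, -0.2, -0.2]
ft_force: [-1.6, 11.3, 9.9]
finger_gap: 11.2
```

jog_arm([
  [0,-0.002,0,0,0,0,0.9],
  [0,-0.002,0,0,0,0,0.7],
  [0,-0.002,0,0,0,0,0.6],
  [0,-0.002,-0.005,0,0,0,0.6],
  [0,-0.002,-0.03,0,0,0,0.6],
])

```text
time: 32.6
tool_pos: [581.0, -117.0, 98.0]
tcp_rot: [-179.9, 0.5, -0.2]
ft_force: [0.3, 0.3, 0.8]
finger_gap: 34.2
```

jog_arm([
  [0,-0.002,-0.04,0,0,0,0.6],
  [0,-0.02,-0.08,0,0,0,0.6],
  [0,-0.05,-0.11,0,0,0,0.6],
  [0,-0.08,-0.14,0,0,0,0.6],
  [0,-0.1,-0.16,0,0,0,0.6],
])

```text
time: 33.02
tool_pos: [585.2, -16.4, 266.2]
tcp_rot: [-180.0, -0.2, -0.2]
ft_force: [1.2, -0.1, -0.7]
finger_gap: 34.0
```

jog_arm([
  [-0.05,-0.1,-0.02,0,0,0,0.6],
  [-0.05,-0.1,-0.02,0,0,0,0.6],
  [-0.05,-0.1,-0.02,0,0,0,0.6],
  [-0.05,-0.1,-0.02,0,0,0,0.6],
])

```text
time: 33.35
tool_pos: [533.8, 86.9, 284.8]
tcp_rot: [-179.9, -0.1, 0.0]
ft_force: [-0.2, -0.5, -0.5]
finger_gap: 34.5
```

```bash
python3 - <<'E'
from h import *
to(438,-40,236,90)
a=snap('side','s30.png'); crop(a,240,380,130,225,5,'s30c.png')
b=snap('scene','c30.png'); s=snap('wrist','w30.png')
E
```

```text
at [533.8  86.9 284.8] [-1.799e+02 -1.000e-01  0.000e+00] gap 34.5 t 33.35 F [-0.2 -0.5 -0.5]
row [-0.0959  0.127   0.0483] [ 0.     -0.0035 -1.5707] dist 0.166 rows 13
```

View pics/s30c.png

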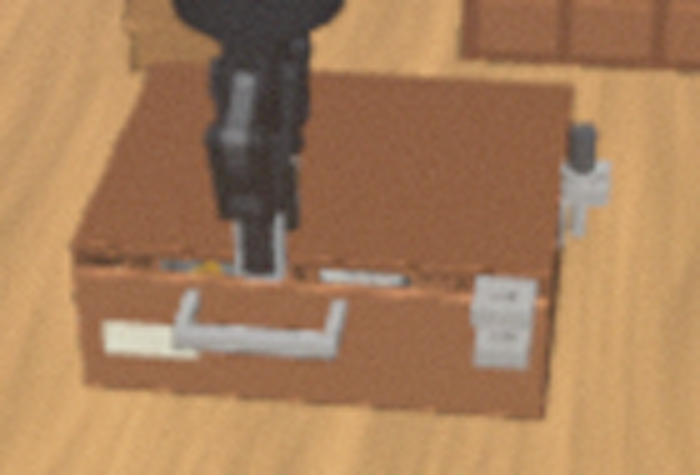

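View pics/w30.png

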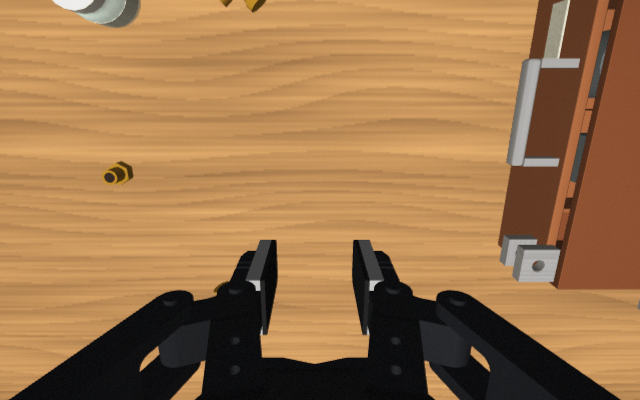

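View pics/c30.png

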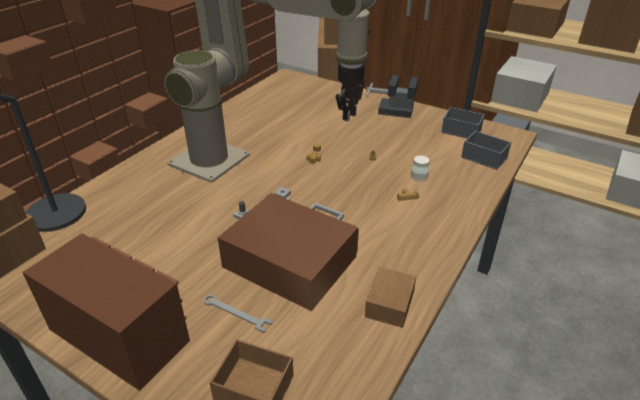

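jog_arm([
  [0.03,0.12,0.05,0,0,-1.57,0.6],
  [0.03,0.12,0.05,0,0,-1.57,0.6],
  [0.03,0.12,0.05,0,0,-1.57,0.6],
  [0.03,0.12,0.05,0,0,-1.57,0.6],
  [0.03,0.12,0.05,0,0,-1.57,0.6],
])

```text
time: 33.92
tool_pos: [563.8, -42.8, 229.1]
tcp_rot: [-179.9, 0.3, 34.6]
ft_force: [-0.5, 0.1, 0.9]
finger_gap: 34.4
```

jog_arm([
  [0,0,0,0,0,-0.62,0.6],
  [0,0,0,0,0,-0.62,0.6],
  [0,0,0,0,0,-0.62,0.6],
  [0,0,0,0,0,-0.62,0.6],
  [0,0,0,0,0,-0.62,0.6],
])

```text
time: 34.33
tool_pos: [564.6, -39.5, 231.7]
tcp_rot: [-179.9, 0.0, 70.3]
ft_force: [0.2, 0.5, 0.4]
finger_gap: 34.2
```

jog_arm([
  [0,0,0,0,0,-0.32,0.6],
  [0,0,0,0,0,-0.32,0.6],
  [0,0,0,0,0,-0.32,0.6],
  [0,0,0,0,0,-0.32,0.6],
])

```text
time: 34.67
tool_pos: [564.6, -39.3, 231.7]
tcp_rot: [-179.9, 0.0, 88.5]
ft_force: [0.9, -0.5, -0.1]
finger_gap: 34.0
```

```bash
python3 - <<'E'
from h import *
s=snap('wrist','w31.png'); to(560,-60,236,90)
E
```

```text
at [564.6 -39.1 231.8] [-179.9    0.    88.2] gap 34.2 t 34.72 F [-0.2 -0.3 -0.1]
row [-0.021  -0.004  -0.0042] [-0.0011  0.0001 -0.0314] dist 0.022 rows 1
```

View pics/w31.png

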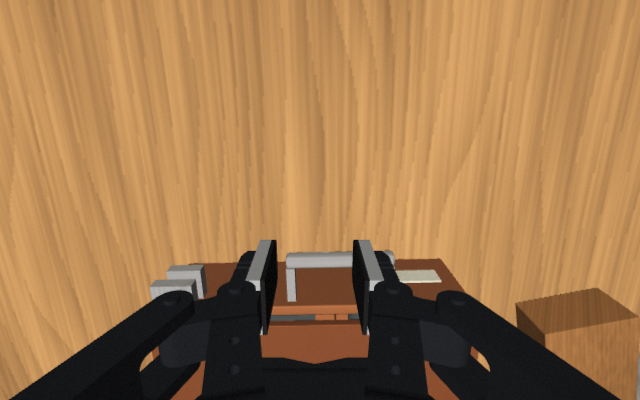

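jog_arm([
  [-0.04,-0.01,0,0,0,0,0.6],
  [-0.08,-0.02,0,0,0,0,0.6],
  [-0.1,-0.025,0,0,0,0,0.6],
  [-0.1,-0.025,0,0,0,0,0.6],
  [-0.1,-0.025,0,0,0,0,0.6],
])

```text
time: 35.13
tool_pos: [536.5, -138.7, 232.2]
tcp_rot: [-180.0, -0.0, 88.0]
ft_force: [-0.4, 0.5, 0.1]
finger_gap: 33.9
```

```bash
python3 - <<'E'
from h import *
s=snap('wrist','w32.png'); a=snap('side','s32.png'); crop(a,240,380,130,225,5,'s32c.png'); crop(s,150,470,130,240,2.5,'z32.png')
to(560,-60,236,90)
C=CC(1,0,0)
E
```

```text
at [ 537.  -136.9  232.3] [-180.    -0.    88.3] gap 34.3 t 35.23 F [0.7 0.6 0.1]
row [ 0.0775  0.0207 -0.0037] [-0.0002 -0.0005 -0.0303] dist 0.08 rows 2
```

View pics/z32.png

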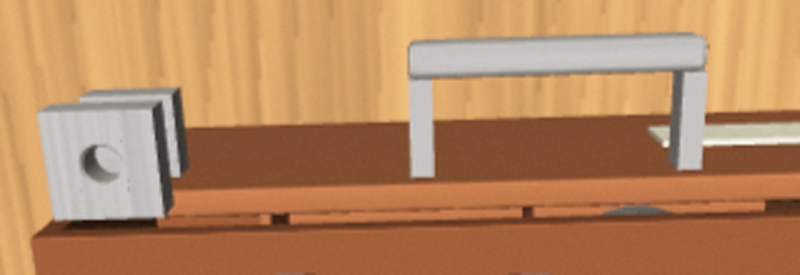

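View pics/s32c.png

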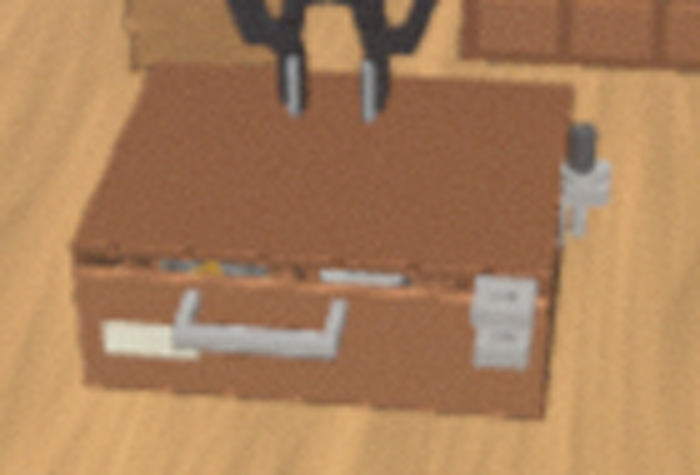

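```bash
python3 - <<'E'
from h import *
print(r.sense()['time'], r.hand_in())
E
```

```text
the job is handed in; nothing more can be done
35.2333 None
```

The job is done and handed in at 35.2 s.

- **Pin:** I drew the lock pin from its bore and hung it by its collar in the notch. It measured at x = 399.3 mm against the expected seat of 399.5 mm, with light contact felt on the inner end.
- **Covers:** Only two were on the bench: the small square and the oblong. I pulled the drawer out to its stop and laid each on its own tin. In the open drawer the visible edges looked flush. The small cover measured about 1 mm from its tin's centre, which is within measuring error. I did not re-measure the oblong after release.
- **Drawer:** I pushed it slowly to the stop, with 11 N felt. The gripper on the handle was back at y = −117.8 mm, the same as at the start. I touched none of the bystanders, and they look unmoved in the last scene picture.

With the drawer shut, the covers show only through a narrow gap. The small cover's front edge was still in place there. The oblong cover sits in the back row, so I couldn't check it after closing.

No check failed. The scene and side cameras disagreed by several mm, so I took positions from the wrist camera.

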